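# Make up the two battery-terminal kits

### The job

Make up the two terminal kits for the battery packs from the stock on the mat: the foam insert with two pockets gets the large fuse and the contactor, the insert with three pockets gets the shunt, the terminal post and the pillar insulator. Put each part the right way up, flat on the floor of the pocket cut to its shape, setting it down rather than dropping it. Leave the small fuse where it lies.

Things in the scene. Friction and masses are not known exactly. Their poses are not given: they have to be found in the camera images.
- fuse_large: The larger of two square-bodied fuses, lying down: cream ceramic body 34 mm wide (y) and 34 high with steel end plates (together 54 mm long in x), and at each end a flat metal tab 20 mm wide, 4 thick, 15 long at mid height; 84 mm overall along x. 0.18 kg. Origin: centre of the underside, z up.
- fuse_small: The smaller fuse of the same pattern, not wanted: body 22 mm wide (y) and 22 mm high, 34 mm long with its end plates, tabs 13 mm wide, 58 mm long overall along its x. Origin: centre of the underside, z up.
- contactor: Sealed contactor: upright black drum, 50 mm diameter, grey band, on a foot flange 56 mm in diameter and 5 mm high; drum top 45 mm up. On top two copper terminals with studs (12.5 mm either side of the centre along x, tops 59 mm up) and a thin black barrier, 54 mm high, between them. 0.3 kg. Origin: centre of the underside, z up.
- shunt: Current shunt: black base 100 mm long (x), 30 wide (y), 10 high, with two brass blocks (30 x 26 mm, 10 to 30 mm up, 32 mm either side of the middle) joined by four upright metal strips (13 to 29 mm up, 26 mm over the outer ones); a bolt head on each block, top 37 mm up. Can be gripped across y at the middle. 0.25 kg. Origin: centre of the underside, z up.
- terminal_post: Terminal post: square black block 46 x 46 mm, 28 mm high, with one upright steel stud and nut in the middle of its top; stud top 51 mm up. About 0.15 kg. Origin: centre of the underside, z up.
- insulator: Pillar insulator: upright reddish-brown ribbed cylinder 36 mm in diameter, 40 mm high, with a flush brass threaded insert in the middle of its top. About 0.09 kg. Origin: centre of the underside, z up.
- tray_two: Kit insert with TWO pockets, fixed to the mat: dark foam, 136 x 174 mm (x, y), top 18 mm above its origin. Pockets 10 mm deep, light grey floors 8 mm above the origin: a rectangle 106 (x) by 56 mm (y) centred at x 0, y +46 mm (large fuse); a round one, 76 mm diameter, at x 0, y -36 mm (contactor). Origin: centre of the underside, on the mat, z up.
- tray_three: Kit insert with THREE pockets, fixed: dark foam, 166 x 158 mm (x, y), top 18 mm above its origin. Pockets 10 mm deep, light grey floors 8 mm above the origin: rectangle 122 (x) by 52 mm (y) at x 0, y +41 mm (shunt); round, 58 mm diameter, at x -39, y -31 mm (insulator); square, 68 mm, at x +36, y -31 mm (terminal post). Origin: centre of the underside, on the mat, z up.
Not all that is in view belongs to the job. What is shaped like the shunt but green is not meant.

How it is judged:
By the outcome, as a careful person would: the job done as asked, in the order asked, and still so for the second after the job is handed in, with the robot touching nothing.
It also fails if it takes over 120 s, if anything falls off the work surface, if the arm or the gripper's body presses on something with over 40 N, if the wrist force passes 120 N, or if a joint passes its speed limit or range.

### The arm

A 6-joint arm with a two-finger parallel gripper is mounted at the origin on the work surface. World frame = base frame: x ahead of the robot, y to its left, z up, the work surface at z = 0. Lengths are in m, angles in degrees, forces in N, time in s.
With the tool pointing down it reaches from about 0.375 to 0.9 m from the base axis. Payload 3.1 kg.
Tool frame: the origin (TCP) lies on the centre line of the jaws, within the pads' length; the fingertips stand 17 mm ahead of it and the grasp point (between the pads) lies 2 mm behind it; z points along the fingers, y is the line along which they close (so a half turn about z gives the same grasp; the last joint's range is limited). The gripper opens to 87 mm and grips with 3 to 60 N. Pads are 19 mm wide; open, the fingers measure 117 mm over their backs; the gripper's body (75 mm by 190 mm) begins 51 mm behind the grasp point.
Start: joints at [64.257, 30.224, 82.088, -0, 67.689, -10.227], TCP at [0.167, 0.602, 0.24] pointing down, gripper open.
Joint ranges: [-176.69, 176.69], [-43.24, 126.21], [12.49, 139.97], [-82, 262], [0, 151.66], [-163.58, 163.58]. Speed limits (degrees/s): [159.86, 159.86, 180, 180, 180, 180].

### API

Orientations are given as a 3x3 rotation matrix whose columns are the frame's x, y, z axes.
In Python, from rig import bot, imaging, finder gives the robot as it stands. The module is installed in compiled form; this text tells all that it offers.
- The arm moves only by the tool play_rows, never from a script. Its argument "motion" is a list that holds one entry, the list of rows, each a list of 6 numbers: the shift along the tool's x, y, z in a scale on which 1.0 is 0.75 m, then the turn, a rotation vector about the tool's x, y, z in fractions of the full range, 1 being 60 degrees. In form: [[[dx, dy, dz, wx, wy, wz], ...]]. A call has 1 to 8 rows; each row is the pose to reach, as a shift and turn from the pose commanded when the call began, along the tool's axes at that moment; what a row does not reach only later rows make up. A row lasts 1/12 s, in which the tool goes at most 41.7 mm and 7.16 degrees, less where a joint would pass 70% of its speed; a pose out of reach is approached as far as the arm can. A call with a gripper value outside its range is refused whole. "fingers" is the finger opening in m, from 0 to 0.087, set as the call begins (left out, the last holds). The fingers move at their own pace and stop on an object; the grip force is fixed at half the most. Time passes only in rows, so rows that repeat a pose let the fingers close. It gives the time, the measured TCP pose, the force, the opening and the grip force at its end, in the units of the state.
- bot.read_state(): the state, without advancing time (a new reading comes with each control period).
- imaging.capture(name): name is "side" or "top" or "wrist"; returns a dict with "frame" (420x560x3 uint8, red, green, blue), "camera_matrix" (3x3 intrinsics, pixels), "R" (3x3) and "t" (3): a world point X has camera coordinates R X + t. Camera axes: x right, y down, z forward; pixel columns grow to the right and rows downward; lengths in m; the calibration is good to about 2 mm. A picture is of the moment at which its call begins. There is no depth.
- bot.hand_in(): hands the job in; it is judged then, once.
Trained networks look in the newest picture that a camera, given by its name, has taken for a name from the list of things; names that differ only in an ending like _2 or _b are one class to them, and where a whole thing is asked for, a point or a joint stands for the part that bears it (a point fixed in the world has none). Each returns a list of dicts, best first, with "confidence" (0 to 1); they miss things now and then, are a little off and sometimes report something else, mostly with a low value. They report only what shows in the picture. A call takes as long as a camera call. They do not tell look-alikes from the thing itself.
- finder.recognise(camera, name): "at" ([x, y, z] in m, in world coordinates, good to about 4 mm: the middle of the surface that is visible of it).
- finder.outline_of(camera, name): "pixels" (420x560 bool, what is visible of it).
The state is a dict: "time_s": time; "joint_positions": joint angles; "qvel": joint speeds; "tau": joint torques, N m; "position": TCP position; "tcp_rot": TCP orientation; "force": force on the tool from outside, world axes, zero at the start; "moment": the same for the moment, N m; "opening": opening from 0.0 (shut) to 1.0 (fully open); "grasp_force": force on a finger pad.
Only numpy, scipy, OpenCV 4.12 (cv2) and the standard library are available. Lean on these libraries where they do the work, as an engineer would, in place of code of your own. Each camera call takes 0.05 s, during which the arm holds its last target. There are 200 camera calls.

## Working session

There is one attempt and no reset: what is moved stays moved. The work goes in short steps, Python scripts to look and compute and a tool call to move; the robot and the scene stay as the last step left them, time stands still between calls to the robot, and variables do not carry over. Pictures are saved under pics/ and viewed, at most 16 in all, crops included, and the job is handed in when it is done.

Besides the shell and the picture viewer there is one more tool, called after "Request:" by a JSON object that holds its "api" and its "payload", one argument or row to a line. play_rows: Moves the arm, as the interface text tells. Its arguments: {"type":"object","properties":{"motion":{"type":"array"},"fingers":{"type":"number"}},"required":["motion"]}

```bash
mkdir -p pics; cat > h.py <<'E'
import numpy as np, cv2
from rig import bot, imaging, finder
NAMES=["fuse_large","fuse_small","contactor","shunt","terminal_post","insulator","tray_two","tray_three"]
def save(n,f): cv2.imwrite("pics/"+n+".png",cv2.cvtColor(f,cv2.COLOR_RGB2BGR))
def proj(c,X):
    p=c["camera_matrix"]@(c["R"]@np.asarray(X,float)+c["t"]); return p[:2]/p[2]
def back(c,uv,z):
    uv=np.atleast_2d(np.asarray(uv,float)); d=np.c_[uv,np.ones(len(uv))]@np.linalg.inv(c["camera_matrix"]).T@c["R"]
    o=-c["R"].T@c["t"]; return o+d*((z-o[2])/d[:,2])[:,None]
E
python3 - <<'E'
from h import *
s=bot.read_state(); print(s["position"],s["tcp_rot"])
ims=[]
for n in ("top","side"):
    c=imaging.capture(n); save(n+"1",c["frame"]); print(n,np.round(-c["R"].T@c["t"],3),np.round(c["R"],2).tolist(),c["camera_matrix"][0,0])
    for k in NAMES:
        for d in finder.recognise(n,k)[:3]: print(n,k,np.round(d["at"],3),round(d["confidence"],2),np.round(proj(c,d["at"])))
E
```

```text
[0.16685919 0.60159562 0.2385778 ] [[-9.63562506e-01  2.67481716e-01 -9.10674745e-04]
 [ 2.67483030e-01  9.63560596e-01 -1.95109809e-03]
 [ 3.55607234e-04 -2.12359501e-03 -9.99997682e-01]]
top [0.239 0.006 1.175] [[-0.01, -1.0, 0.02], [-0.99, 0.0, -0.17], [0.17, -0.02, -0.99]] 466.747389317341
top fuse_large [0.637 0.077 0.032] 0.81 [238. 124.]
top fuse_small [0.447 0.091 0.025] 0.66 [232. 198.]
top contactor [ 0.64  -0.09   0.046] 0.83 [304. 121.]
top shunt [ 0.181 -0.319  0.028] 0.81 [401. 305.]
top shunt [ 0.639 -0.239  0.03 ] 0.76 [361. 124.]
top shunt [ 0.433 -0.279  0.012] 0.39 [378. 204.]
top terminal_post [0.655 0.258 0.029] 0.88 [167. 118.]
top insulator [ 0.467 -0.089  0.042] 0.48 [304. 188.]
top tray_two [0.432 0.307 0.021] 0.85 [145. 204.]
top tray_three [ 0.436 -0.283  0.01 ] 0.62 [380. 202.]
side [0.269 0.517 0.619] [[-0.95, -0.3, 0.0], [-0.23, 0.71, -0.67], [0.2, -0.64, -0.75]] 386.9077573337036
side fuse_large [0.637 0.088 0.031] 0.84 [163. 213.]
side fuse_small [0.447 0.096 0.026] 0.52 [250. 241.]
side shunt [ 0.179 -0.312  0.018] 0.9 [408. 144.]
side shunt [ 0.639 -0.237  0.024] 0.64 [224. 125.]
side insulator [ 0.466 -0.078  0.039] 0.52 [269. 175.]
side tray_two [0.432 0.31  0.018] 0.58 [213. 349.]
side tray_three [ 0.436 -0.267  0.012] 0.86 [303. 137.]
```

View pics/top1.png

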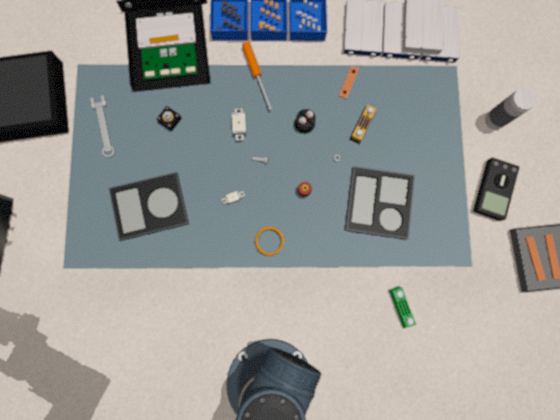

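View pics/side1.png

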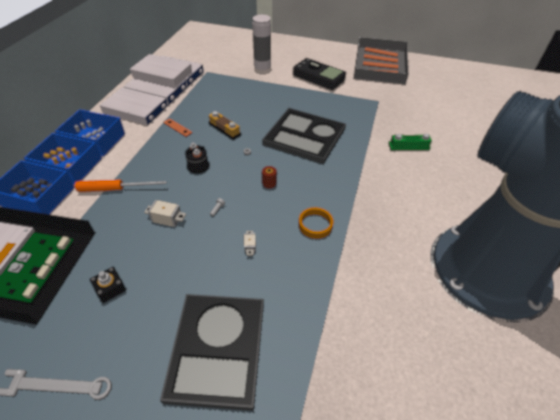

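The top view shows the large fuse at (238,124), contactor (305,120), brass shunt (364,124), post (169,118), insulator (304,188), and trays at (149,205) and (380,202). Two things look like a shunt: the brass one at (364,124) and a green one at (402,307). The brass one fits the description. Of the two fuses, (238,124) is the larger and (232,198) is the small one. I'll get poses next, plus a confirming crop.

```bash
python3 - <<'E'
from h import *
c=imaging.capture("top"); f=c["frame"]
save("crop1",cv2.resize(f[90:250,90:430],None,fx=2.3,fy=2.3,interpolation=cv2.INTER_CUBIC))
H=dict(fuse_large=.02,contactor=.03,shunt=.015,terminal_post=.02,insulator=.03,fuse_small=.011)
for k,z in H.items():
    for d in finder.outline_of("top",k)[:2]:
        m=d["pixels"].astype(np.uint8); q=np.argwhere(m)[:,::-1]; P=back(c,q,z)[:,:2]
        r=cv2.minAreaRect((P*1000).astype(np.float32)); print(k,round(d["confidence"],2),np.round(q.mean(0)),"mean",np.round(P.mean(0),3),"rect",np.round(r[0]),np.round(r[1]),round(r[2],1))
g=cv2.cvtColor(f,cv2.COLOR_RGB2HSV)
m=((g[...,2]>125)&(g[...,1]<60)).astype(np.uint8)
for x0,x1,y0,y1,n in ((105,195,170,245,"two"),(343,418,165,242,"three")):
    s=np.zeros_like(m); s[y0:y1,x0:x1]=m[y0:y1,x0:x1]
    for k in cv2.findContours(s,cv2.RETR_EXTERNAL,cv2.CHAIN_APPROX_NONE)[0]:
        if cv2.contourArea(k)<100: continue
        P=(back(c,k[:,0],.008)[:,:2]*1000).astype(np.float32); r=cv2.minAreaRect(P); print(n,np.round(r[0],1),np.round(r[1]),round(r[2],1),k[:,0].mean(0))
E
```

```text
fuse_large 0.73 [239. 124.] mean [0.641 0.076] rect [640.  77.] [84. 34.] 0.5
contactor 0.88 [305. 121.] mean [ 0.646 -0.094] rect [646. -93.] [54. 65.] 89.2
contactor 0.48 [233. 197.] mean [0.448 0.089] rect [447.  89.] [25. 55.] 18.7
shunt 0.93 [362. 124.] mean [ 0.643 -0.246] rect [ 643. -246.] [ 30. 109.] 62.4
shunt 0.71 [402. 306.] mean [ 0.178 -0.325] rect [ 178. -325.] [101.  36.] 18.5
terminal_post 0.88 [169. 118.] mean [0.657 0.255] rect [657. 256.] [57. 51.] 55.5
insulator 0.69 [304. 189.] mean [ 0.468 -0.09 ] rect [468. -90.] [33. 36.] 89.1
fuse_small 0.44 [232. 197.] mean [0.451 0.092] rect [452.  92.] [28. 62.] 18.6
two [428.3 300.8] [230. 189.] 89.9 [149.5 207. ]
three [ 436.8 -285.7] [192. 202.] 88.2 [380. 203.]
```

View pics/crop1.png

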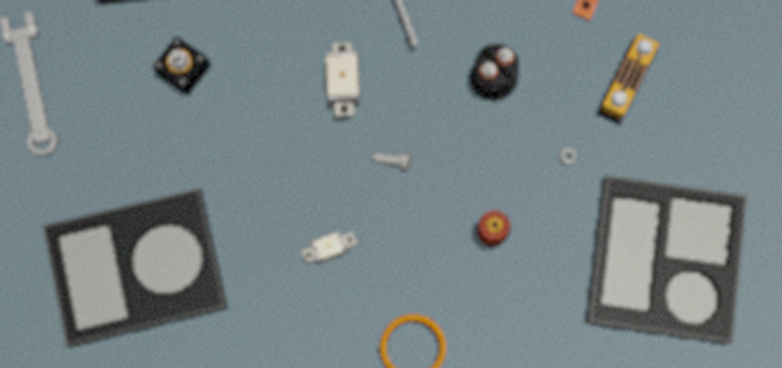

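The crop confirms the brass shunt with its strips at (364,124), and the cream large fuse at (238,124) against the small one at (232,198). All parts stand upright. The mat leaked into the pocket mask, so I'll tighten the threshold.

```bash
cat >> h.py <<'E'
def pockets(c,boxes,vmin=0):
    f=c["frame"].astype(int); d=(f[...,0]>f[...,2]-12)&(f.min(2)>100)
    out=[]
    for x0,x1,y0,y1,n in boxes:
        s=np.zeros(d.shape,np.uint8); s[y0:y1,x0:x1]=d[y0:y1,x0:x1]
        for k in cv2.findContours(s,cv2.RETR_EXTERNAL,cv2.CHAIN_APPROX_NONE)[0]:
            if cv2.contourArea(k)<100: continue
            P=(back(c,k[:,0],.008)[:,:2]*1000).astype(np.float32); r=cv2.minAreaRect(P); out.append((n,r))
            print(n,np.round(r[0],1),np.round(r[1]),round(r[2],1),k[:,0].mean(0).round())
    return out
def go(R0,p0,x,y,z,yaw):
    """tool-frame shift and rotvec from commanded pose to (x,y,z), tool y axis at world angle yaw (mod 180, nearest)"""
    from scipy.spatial.transform import Rotation as Ro
    best=None
    for a in (yaw,yaw+180):
        yy=np.array([np.cos(np.radians(a)),np.sin(np.radians(a)),0]); zz=np.array([0,0,-1.]); T=np.c_[np.cross(yy,zz),yy,zz]
        w=Ro.from_matrix(R0.T@T).as_rotvec(degrees=True)
        print(a,"shift",np.round(R0.T@(np.array([x,y,z])-p0),4),"rot",np.round(w,2))
E
python3 - <<'E'
from h import *
c=imaging.capture("top"); print(c["frame"][210,130],c["frame"][205,160],c["frame"][150,200])
pockets(c,((105,195,170,245,"two"),(343,418,165,242,"three")))
s=bot.read_state(); print(s["joint_positions"])
go(s["tcp_rot"],np.array([.167,.602,.24]),.641,.077,.2,0)
E
```

```text
[164 165 157] [167 167 160] [122 136 143]
two [438.8 267.4] [75. 73.] 1.6 [162. 202.]
two [419.9 347.8] [107.  56.] 13.8 [130. 210.]
three [ 394.2 -307.8] [56. 56.] 89.7 [390. 219.]
three [ 468.4 -319.7] [70. 70.] 81.5 [393. 190.]
three [ 443.6 -242.7] [ 54. 125.] 81.3 [364. 200.]
[ 6.42574469e+01  3.02227173e+01  8.20872898e+01 -5.62894516e-04
  6.76913077e+01 -1.02252386e+01]
0 shift [-0.5972 -0.3791  0.04  ] rot [-0.    0.   74.48]
180 shift [-0.5972 -0.3791  0.04  ] rot [  -0.     -0.   -105.52]
```

```bash
python3 - <<'E'
from h import *
s=bot.read_state()
go(s["tcp_rot"],np.array([.167,.602,.24]),.641,.077,.2,90)
E
```

```text
90 shift [-0.5972 -0.3791  0.04  ] rot [ -0.     0.   -15.52]
270 shift [-0.5972 -0.3791  0.04  ] rot [  0.     0.   164.48]
```

Units first: shifts go in shares of 0.75 m and turns go in shares of 60 degrees. So -0.3 m is -0.4, -0.19 m is -0.2533, -8 degrees is -0.1333.

Request:
{"api": "play_rows", "payload": {
  "motion": [
    [[-0.2,-0.1267,0.0133,0,0,-0.0667],[-0.4,-0.2533,0.0267,0,0,-0.1333],[-0.4,-0.2533,0.0267,0,0,-0.1333],[-0.4,-0.2533,0.0267,0,0,-0.1333],[-0.4,-0.2533,0.0267,0,0,-0.1333],[-0.4,-0.2533,0.0267,0,0,-0.1333],[-0.4,-0.2533,0.0267,0,0,-0.1333],[-0.4,-0.2533,0.0267,0,0,-0.1333]]
  ],
  "fingers": 0.087
}}

```text
time_s: 1.97
position: [0.3916, 0.3539, 0.221]
tcp_rot: [[-0.991, 0.131, 0.001], [0.131, 0.991, 0.0], [-0.001, 0.0, -1.0]]
force: [0.8, -0.1, 0.1]
opening: 1.001
grasp_force: 0.0
```

```bash
cat > go.py <<'E'
import sys
from h import *
a=[float(v) for v in sys.argv[1:5]]
s=bot.read_state(); print("pos",s["position"].round(4) if hasattr(s["position"],"round") else s["position"],"t",s["time_s"],"j",np.round(s["joint_positions"],0),"F",np.round(s["force"],1),"open",round(s["opening"]*87,1),"grip",s["grasp_force"])
go(np.array(s["tcp_rot"]),np.array(s["position"]),*a)
E
python3 go.py .641 .077 .2 90
```

```text
pos [0.3916 0.3539 0.221 ] t 1.9667 j [ 30.  24.  97.   0.  59. -53.] F [ 0.8 -0.1  0.1] open 87.1 grip 0.0
90.0 shift [-0.2835 -0.2419  0.021 ] rot [ 0.02  0.03 -7.5 ]
270.0 shift [-0.2835 -0.2419  0.021 ] rot [ 5.000e-02 -3.000e-02  1.725e+02]
```

Scaled: -0.283 m is -0.3773, 0.021 m is 0.028, -7.5 degrees is -0.125.

Request:
{"api": "play_rows", "payload": {
  "motion": [
    [[-0.3773,-0.3227,0.028,0,0,-0.125],[-0.3773,-0.3227,0.028,0,0,-0.125],[-0.3773,-0.3227,0.028,0,0,-0.125],[-0.3773,-0.3227,0.028,0,0,-0.125],[-0.3773,-0.3227,0.028,0,0,-0.125],[-0.3773,-0.3227,0.028,0,0,-0.125],[-0.3773,-0.3227,0.028,0,0,-0.125],[-0.3773,-0.3227,0.028,0,0,-0.125]]
  ]
}}

```text
time_s: 2.63
position: [0.6114, 0.1091, 0.2023]
tcp_rot: [[-1.0, 0.001, 0.0], [0.001, 1.0, 0.0], [-0.0, 0.0, -1.0]]
force: [0.7, 0.0, 0.6]
opening: 0.997
grasp_force: 0.0
```

```bash
python3 - <<'E'
from h import *
c=imaging.capture("wrist"); save("w1",c["frame"])
for d in finder.recognise("wrist","fuse_large")[:2]+finder.recognise("wrist","contactor")[:2]: print(d["at"],d["confidence"])
E
python3 go.py .641 .077 .05 90
```

```text
[0.6382, 0.0806, 0.0354] 0.84
[0.6406, -0.0814, 0.0448] 0.65
pos [0.6125 0.108  0.2019] t 2.7833 j [ -0.  32.  85.  -0.  63. -90.] F [-0.3  0.2 -0.2] open 87.1 grip 0.0
90.0 shift [-0.0284 -0.0309  0.152 ] rot [-0.01  0.08 -0.29]
270.0 shift [-0.0284 -0.0309  0.152 ] rot [1.3000e-01 1.0000e-02 1.7971e+02]
```

View pics/w1.png

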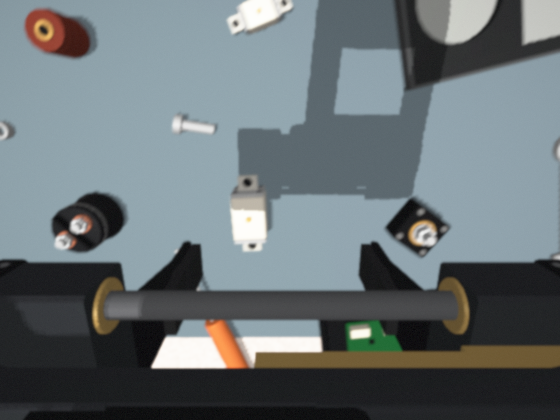

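The wrist view shows the fuse at (248,213), aligned with the jaws, with nothing between them. I'll centre over it and descend.

Scaled: 0.174 m is 0.232, -0.028 m is -0.0373, -0.3 degrees is -0.005.

Request:
{"api": "play_rows", "payload": {
  "motion": [
    [[-0.0373,-0.04,0.04,0,0,-0.005],[-0.0373,-0.04,0.08,0,0,-0.005],[-0.0373,-0.04,0.12,0,0,-0.005],[-0.0373,-0.04,0.16,0,0,-0.005],[-0.0373,-0.04,0.1933,0,0,-0.005],[-0.0373,-0.04,0.2133,0,0,-0.005],[-0.0373,-0.04,0.224,0,0,-0.005],[-0.0373,-0.04,0.232,0,0,-0.005]]
  ]
}}

```text
time_s: 3.45
position: [0.637, 0.0821, 0.0273]
tcp_rot: [[-1.0, -0.006, -0.002], [-0.006, 1.0, 0.0], [0.002, 0.0, -1.0]]
force: [-0.1, -0.7, 0.1]
opening: 0.998
grasp_force: 0.0
```

```bash
python3 - <<'E'
from h import *
c=imaging.capture("wrist"); save("w2",c["frame"])
E
python3 go.py .641 .077 .028 90
```

```text
pos [0.6371 0.0819 0.027 ] t 3.5 j [ -3.  48.  87.   0.  46. -93.] F [-0.4 -0.4 -1. ] open 86.7 grip 0.0
90.0 shift [-0.0039 -0.0049 -0.001 ] rot [ 0.01 -0.12  0.34]
270.0 shift [-0.0039 -0.0049 -0.001 ] rot [ 2.0000e-01  2.0000e-02 -1.7966e+02]
```

View pics/w2.png

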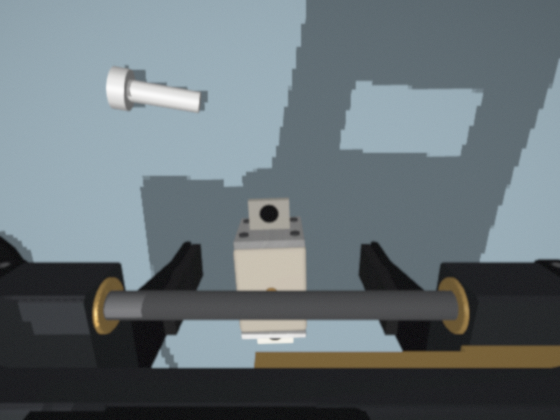

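The fuse sits about 5 mm off the jaw centre line (u=270 against 281). I'll shift and close.

Scaled: -0.005 m is -0.0067, -0.003 m is -0.004, 0.3 degrees is 0.005.

Request:
{"api": "play_rows", "payload": {
  "motion": [
    [[-0.004,-0.0067,0,0,0,0.005],[-0.004,-0.0067,0,0,0,0.005],[-0.004,-0.0067,0,0,0,0.005],[-0.004,-0.0067,0,0,0,0.005],[-0.004,-0.0067,0,0,0,0.005],[-0.004,-0.0067,0,0,0,0.005],[-0.004,-0.0067,0,0,0,0.005],[-0.004,-0.0067,0,0,0,0.005]]
  ],
  "fingers": 0.02
}}

```text
time_s: 4.17
position: [0.6412, 0.076, 0.0284]
tcp_rot: [[-1.0, 0.0, 0.0], [0.0, 1.0, 0.0], [-0.0, 0.0, -1.0]]
force: [0.5, -0.2, -0.9]
opening: 0.482
grasp_force: 0.0
```

Scaled: -0.08 m is -0.1067, -0.06 m is -0.08.

Request:
{"api": "play_rows", "payload": {
  "motion": [
    [[0,0,0,0,0,0],[0,0,0,0,0,0],[0,0,0,0,0,0],[0,0,-0.0133,0,0,0],[0,0,-0.04,0,0,0],[0,0,-0.08,0,0,0],[0,0,-0.1067,0,0,0],[0,0,-0.1067,0,0,0]]
  ]
}}

```text
time_s: 4.83
position: [0.6444, 0.0758, 0.1133]
tcp_rot: [[-1.0, 0.0, 0.009], [0.0, 1.0, -0.001], [-0.009, -0.001, -1.0]]
force: [1.2, -0.5, -0.5]
opening: 0.386
grasp_force: 29.8
```

```bash
python3 go.py .42 .348 .1 103.5
```

```text
pos [0.6444 0.0758 0.1133] t 4.8333 j [ -3.  41.  85.  -0.  54. -93.] F [ 1.2 -0.5 -0.5] open 33.6 grip 29.82261643745005
103.5 shift [0.2245 0.2722 0.0111] rot [ -0.1    0.52 -13.5 ]
283.5 shift [0.2245 0.2722 0.0111] rot [7.6000e-01 1.5000e-01 1.6649e+02]
```

Scaled: 0.263 m is 0.3507, 0.249 m is 0.332, -13 degrees is -0.2167.

Request:
{"api": "play_rows", "payload": {
  "motion": [
    [[0.02,0.024,0,0,0,-0.0167],[0.06,0.0733,0,0,0,-0.05],[0.1067,0.1307,0,0,0,-0.0833],[0.1547,0.188,0,0,0,-0.1167],[0.2027,0.2453,0,0,0,-0.15],[0.2427,0.2947,0,0,0,-0.1833],[0.272,0.332,0,0,0,-0.2],[0.2893,0.3507,0,0,0,-0.2167]]
  ]
}}

```text
time_s: 5.5
position: [0.439, 0.3201, 0.1077]
tcp_rot: [[-0.974, -0.225, -0.001], [-0.225, 0.974, -0.001], [0.001, -0.0, -1.0]]
force: [0.9, 0.5, -1.2]
opening: 0.391
grasp_force: 29.8
```

Scaled: 0.009 m is 0.012, 0.006 m is 0.008, -0.5 degrees is -0.0083.

Request:
{"api": "play_rows", "payload": {
  "motion": [
    [[0.0053,0.0067,0,0,0,0],[0.008,0.012,0,0,0,-0.0083],[0.008,0.012,0,0,0,-0.0083],[0.008,0.012,0,0,0,-0.0083],[0.008,0.012,0,0,0,-0.0083]]
  ]
}}

```text
time_s: 5.92
position: [0.4345, 0.3257, 0.1082]
tcp_rot: [[-0.973, -0.231, 0.001], [-0.231, 0.973, -0.0], [-0.001, -0.0, -1.0]]
force: [-0.2, 0.2, -1.3]
opening: 0.387
grasp_force: 29.8
```

```bash
python3 go.py .42 .348 .038 103.5; python3 - <<'E'
from h import *
c=imaging.capture("wrist"); save("w3",c["frame"])
E
```

```text
pos [0.4345 0.3257 0.1082] t 5.9167 j [ 25.  35. 100.  -0.  45. -78.] F [-0.2  0.2 -1.3] open 33.7 grip 29.822548027150333
103.5 shift [0.009  0.0251 0.0702] rot [-0.01  0.04 -0.13]
283.5 shift [0.009  0.0251 0.0702] rot [7.0000e-02 2.0000e-02 1.7987e+02]
```

View pics/w3.png

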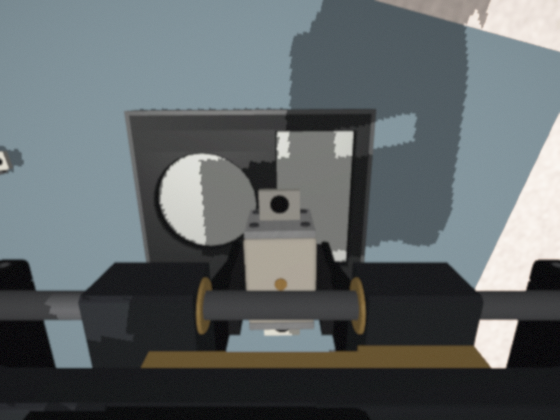

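The fuse is held square, its axis parallel to the pocket, but 25 mm short in tool y. I'll shift, then lower.

Scaled: 0.062 m is 0.0827, 0.055 m is 0.0733.

Request:
{"api": "play_rows", "payload": {
  "motion": [
    [[0.0067,0.016,0,0,0,0],[0.012,0.0333,0,0,0,0],[0.012,0.0333,0.0133,0,0,0],[0.012,0.0333,0.04,0,0,0],[0.012,0.0333,0.06,0,0,0],[0.012,0.0333,0.0733,0,0,0],[0.012,0.0333,0.08,0,0,0],[0.012,0.0333,0.0827,0,0,0]]
  ]
}}

```text
time_s: 6.63
position: [0.4183, 0.3483, 0.0451]
tcp_rot: [[-0.973, -0.233, -0.002], [-0.233, 0.973, -0.001], [0.002, -0.001, -1.0]]
force: [-0.2, 0.7, -0.5]
opening: 0.389
grasp_force: 29.8
```

```bash
python3 - <<'E'
from h import *
c=imaging.capture("wrist"); save("w4",np.vstack([c["frame"]]))
E
python3 go.py .42 .348 .0365 103.5; 
```

```text
pos [0.4184 0.3485 0.0454] t 6.6833 j [ 28.  41. 102.  -0.  37. -75.] F [ 0.5  0.3 -1.1] open 33.8 grip 29.822632167488337
103.5 shift [-0.0014 -0.0008  0.0089] rot [-0.02 -0.07 -0.04]
283.5 shift [-0.0014 -0.0008  0.0089] rot [-1.1000e-01  3.0000e-02  1.7996e+02]
```

View pics/w4.png

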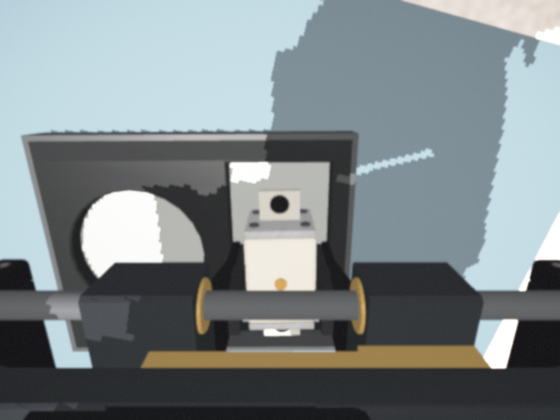

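The fuse is centred over the rectangular pocket. Lowering it the rest of the way.

Request:
{"api": "play_rows", "payload": {
  "motion": [
    [[-0.0013,0,0.0027,0,0,0],[-0.0013,0,0.0053,0,0,0],[-0.0013,0,0.008,0,0,0],[-0.0013,0,0.01,0,0,0],[-0.0013,0,0.0113,0,0,0],[-0.0013,0,0.0113,0,0,0]]
  ]
}}

```text
time_s: 7.18
position: [0.4194, 0.3491, 0.0378]
tcp_rot: [[-0.972, -0.233, -0.0], [-0.233, 0.972, -0.0], [0.0, -0.0, -1.0]]
force: [-0.1, -0.4, -1.1]
opening: 0.388
grasp_force: 29.8
```

Scaled: 0.001 m is 0.0013, 0.0005 m is 0.0007.

Request:
{"api": "play_rows", "payload": {
  "motion": [
    [[0,0,0.0007,0,0,0],[0,0,0.0013,0,0,0],[0,0,0.0013,0,0,0]]
  ]
}}

```text
time_s: 7.43
position: [0.4195, 0.3491, 0.0368]
tcp_rot: [[-0.972, -0.233, 0.0], [-0.233, 0.972, -0.0], [-0.0, -0.0, -1.0]]
force: [0.4, -0.5, -1.5]
opening: 0.386
grasp_force: 29.8
```

Scaled: 0.001 m is 0.0013, 0.0005 m is 0.0007.

Request:
{"api": "play_rows", "payload": {
  "motion": [
    [[0,0,0.0007,0,0,0],[0,0,0.0013,0,0,0],[0,0,0.0013,0,0,0]]
  ]
}}

```text
time_s: 7.68
position: [0.4195, 0.3491, 0.0363]
tcp_rot: [[-0.972, -0.233, 0.0], [-0.233, 0.972, 0.0], [-0.0, 0.0, -1.0]]
force: [-0.8, -1.0, 4.1]
opening: 0.389
grasp_force: 29.8
```

The force rose to +4 N, so the fuse is on the floor. Release, then retreat.

Scaled: -0.005 m is -0.0067, -0.001 m is -0.0013.

Request:
{"api": "play_rows", "payload": {
  "motion": [
    [[0,0,-0.0007,0,0,0],[0,0,-0.0013,0,0,0],[0,0,-0.0013,0,0,0],[0,0,-0.0013,0,0,0],[0,0,-0.0013,0,0,0],[0,0,-0.0013,0,0,0],[0,0,-0.0013,0,0,0],[0,0,-0.0067,0,0,0]]
  ],
  "fingers": 0.055
}}

```text
time_s: 8.35
position: [0.4194, 0.3492, 0.0406]
tcp_rot: [[-0.972, -0.233, -0.0], [-0.233, 0.972, 0.0], [0.0, 0.0, -1.0]]
force: [-0.5, -0.4, -0.6]
opening: 0.628
grasp_force: 0.0
```

Scaled: -0.12 m is -0.16, -0.11 m is -0.1467.

Request:
{"api": "play_rows", "payload": {
  "motion": [
    [[0,0,-0.0267,0,0,0],[0,0,-0.0667,0,0,0],[0,0,-0.1133,0,0,0],[0,0,-0.1467,0,0,0],[0,0,-0.16,0,0,0],[0,0,-0.16,0,0,0],[0,0,-0.16,0,0,0]]
  ]
}}

```text
time_s: 8.93
position: [0.4192, 0.3489, 0.1605]
tcp_rot: [[-0.972, -0.233, -0.0], [-0.233, 0.972, -0.0], [0.0, -0.0, -1.0]]
force: [-0.6, -0.3, -0.2]
opening: 0.63
grasp_force: 0.0
```

```bash
python3 go.py .64 -.093 .15 90; python3 - <<'E'
from h import *
c=imaging.capture("wrist")
for d in finder.recognise("wrist","fuse_large")[:2]: print(np.round(d["at"],3),d["confidence"])
pockets(c,((0,560,0,420,"w"),))
c=imaging.capture("top")
for k,z in (("fuse_large",.03),):
    for d in finder.outline_of("top",k)[:2]:
        q=np.argwhere(d["pixels"])[:,::-1]; P=back(c,q,z)[:,:2]
        r=cv2.minAreaRect((P*1000).astype(np.float32)); print(k,round(d["confidence"],2),np.round(r[0]),np.round(r[1]),round(r[2],1))
E
```

```text
pos [0.4192 0.3489 0.1605] t 8.9333 j [ 28.  30.  98.   0.  52. -75.] F [-0.6 -0.3 -0.2] open 54.8 grip 0.0
90.0 shift [-0.1117 -0.4812  0.0105] rot [-0.000e+00 -1.000e-02  1.349e+01]
270.0 shift [-0.1117 -0.4812  0.0105] rot [ 1.0000e-02 -0.0000e+00 -1.6651e+02]
w [580.  386.3] [ 38. 179.] 13.5 [284. 348.]
w [440.1 266.5] [75. 74.] 1.8 [191. 193.]
w [445.1 107.8] [15. 14.] 20.7 [ 20. 161.]
w [450.3  94.9] [10. 30.] 85.2 [  4. 161.]
w [420.1 347.8] [106.  57.] 13.6 [279. 190.]
w [377.3 259.7] [ 57. 159.] 35.9 [185. 131.]
w [308.6 480.8] [406. 212.] 54.6 [438.  95.]
fuse_large 0.86 [403. 340.] [52. 43.] 20.3
```

Scaled: -0.31 m is -0.4133, -0.272 m is -0.3627, 13.5 degrees is 0.225.

Request:
{"api": "play_rows", "payload": {
  "motion": [
    [[-0.0107,-0.0453,0,0,0,0.0167],[-0.0227,-0.096,0,0,0,0.05],[-0.0347,-0.1493,0,0,0,0.0833],[-0.0467,-0.2027,0,0,0,0.1167],[-0.0587,-0.256,0,0,0,0.15],[-0.0707,-0.3093,0,0,0,0.1833],[-0.0827,-0.3627,0,0,0,0.2167],[-0.0947,-0.4133,0,0,0,0.225]]
  ],
  "fingers": 0.087
}}

```text
time_s: 9.8
position: [0.5607, 0.062, 0.1593]
tcp_rot: [[-1.0, 0.002, -0.003], [0.002, 1.0, 0.0], [0.003, 0.0, -1.0]]
force: [0.4, 0.9, 0.1]
opening: 0.994
grasp_force: 0.0
```

```bash
python3 go.py .615 -.089 .15 90
```

```text
pos [0.5607 0.062  0.1593] t 9.8 j [ -5.  32.  95.  -0.  53. -95.] F [0.4 0.9 0.1] open 86.5 grip 0.0
90.0 shift [-0.0546 -0.1509  0.0091] rot [ 0.01 -0.16 -0.12]
270.0 shift [-0.0546 -0.1509  0.0091] rot [-2.4000e-01 -2.0000e-02  1.7988e+02]
```

Scaled: -0.145 m is -0.1933, -0.13 m is -0.1733.

Request:
{"api": "play_rows", "payload": {
  "motion": [
    [[-0.02,-0.0467,0,0,0,0],[-0.04,-0.0933,0,0,0,0],[-0.056,-0.14,0,0,0,0],[-0.0667,-0.1733,0,0,0,0],[-0.0707,-0.1933,0,0,0,0],[-0.0707,-0.1933,0,0,0,0],[-0.0707,-0.1933,0,0,0,0]]
  ]
}}

```text
time_s: 10.38
position: [0.6127, -0.0806, 0.1595]
tcp_rot: [[-1.0, 0.002, -0.003], [0.002, 1.0, 0.002], [0.003, 0.002, -1.0]]
force: [-0.2, 0.0, -0.8]
opening: 1.002
grasp_force: 0.0
```

```bash
python3 - <<'E'
from h import *
c=imaging.capture("wrist"); save("w5",c["frame"])
for k in ("contactor","insulator","terminal_post","shunt"):
  for d in finder.recognise("wrist",k)[:1]: print(k,np.round(d["at"],4),d["confidence"],proj(c,d["at"]))
for k,z in (("contactor",.045),):
    for d in finder.outline_of("wrist",k)[:1]:
        q=np.argwhere(d["pixels"])[:,::-1]; print(q.min(0),q.max(0))
for z in (0,.005,.045):
    P=[.643,-.092,z]; print(proj(c,P))
E
python3 go.py .641 -.092 .15 90
```

```text
contactor [ 0.6392 -0.0917  0.044 ] 0.92 [268.08325028 234.53379769]
shunt [ 0.6281 -0.24    0.0289] 0.94 [103.21656293 216.92302974]
[238 202] [295 271]
[269.36307344 220.90201211]
[269.2056755  222.67814802]
[267.7542209  239.05689271]
pos [ 0.6133 -0.0792  0.1609] t 10.6833 j [ -18.   35.   87.    0.   58. -108.] F [ 0.2 -0.2  0.7] open 86.9 grip 0.0
90.0 shift [-0.0276 -0.0129  0.0108] rot [ 0.02 -0.02  0.1 ]
270.0 shift [-0.0276 -0.0129  0.0108] rot [ 4.000e-02  3.000e-02 -1.799e+02]
```

View pics/w5.png

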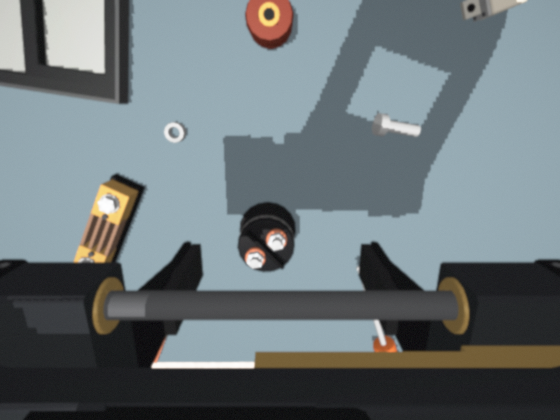

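The contactor stands upright at (266,238), near the jaw centre. Descend.

Scaled: 0.128 m is 0.1707, 0.035 m is 0.0467.

Request:
{"api": "play_rows", "payload": {
  "motion": [
    [[-0.02,-0.0093,0,0,0,0],[-0.04,-0.0187,0.0133,0,0,0],[-0.04,-0.0187,0.0467,0,0,0],[-0.04,-0.0187,0.0867,0,0,0],[-0.04,-0.0187,0.1267,0,0,0],[-0.04,-0.0187,0.1533,0,0,0],[-0.04,-0.0187,0.1667,0,0,0],[-0.04,-0.0187,0.1707,0,0,0]]
  ]
}}

```text
time_s: 11.35
position: [0.6424, -0.0937, 0.0307]
tcp_rot: [[-1.0, -0.001, -0.004], [-0.001, 1.0, 0.001], [0.004, 0.001, -1.0]]
force: [0.5, 0.2, -0.5]
opening: 1.001
grasp_force: 0.0
```

Request:
{"api": "play_rows", "payload": {
  "motion": [
    [[0,0,0,0,0,0],[0,0,0,0,0,0],[0,0,0,0,0,0],[0,0,0,0,0,0],[0,0,0,0,0,0],[0,0,0,0,0,0],[0,0,0,0,0,0],[0,0,0,0,0,0]]
  ],
  "fingers": 0.036
}}

```text
time_s: 12.02
position: [0.644, -0.0946, 0.0334]
tcp_rot: [[-1.0, 0.001, 0.001], [0.001, 1.0, 0.0], [-0.001, 0.0, -1.0]]
force: [-0.3, 2.0, 3.0]
opening: 0.565
grasp_force: 30.0
```

```bash
python3 go.py .643 -.093 .033 90
```

```text
pos [ 0.644  -0.0946  0.0334] t 12.0167 j [ -18.   47.   86.    0.   47. -108.] F [-0.3  2.   3. ] open 49.1 grip 29.999020965769887
90.0 shift [0.001  0.0016 0.0004] rot [ 0.02  0.04 -0.04]
270.0 shift [0.001  0.0016 0.0004] rot [ 7.0000e-02 -3.0000e-02  1.7996e+02]
```

Scaled: -0.105 m is -0.14, -0.1 m is -0.1333.

Request:
{"api": "play_rows", "payload": {
  "motion": [
    [[0,0,-0.0133,0,0,0],[0,0,-0.04,0,0,0],[0,0,-0.08,0,0,0],[0,0,-0.1133,0,0,0],[0,0,-0.1333,0,0,0],[0,0,-0.14,0,0,0],[0,0,-0.14,0,0,0]]
  ]
}}

```text
time_s: 12.6
position: [0.6443, -0.0952, 0.1392]
tcp_rot: [[-1.0, 0.0, 0.002], [0.0, 1.0, -0.001], [-0.002, -0.001, -1.0]]
force: [-0.1, 0.3, -3.0]
opening: 0.57
grasp_force: 30.0
```

```bash
python3 go.py .440 .267 .14 103.5
```

```text
pos [ 0.6443 -0.0952  0.1392] t 12.6 j [ -18.   39.   83.   -0.   58. -108.] F [-0.1  0.3 -3. ] open 49.5 grip 29.99939032830298
103.5 shift [ 0.2043  0.3621 -0.0016] rot [ -0.07   0.12 -13.51]
283.5 shift [ 0.2043  0.3621 -0.0016] rot [1.8000e-01 1.1000e-01 1.6649e+02]
```

Scaled: 0.24 m is 0.32, 0.21 m is 0.28, -11 degrees is -0.1833.

Request:
{"api": "play_rows", "payload": {
  "motion": [
    [[0.0107,0.0187,0,0,0,-0.0167],[0.032,0.056,0,0,0,-0.0417],[0.0573,0.1,0,0,0,-0.0667],[0.0827,0.1453,0,0,0,-0.0917],[0.108,0.1907,0,0,0,-0.1167],[0.1333,0.236,0,0,0,-0.1417],[0.1573,0.28,0,0,0,-0.1667],[0.18,0.32,0,0,0,-0.1833]]
  ]
}}

```text
time_s: 13.27
position: [0.5059, 0.1466, 0.1362]
tcp_rot: [[-0.981, -0.192, -0.004], [-0.192, 0.981, -0.0], [0.004, 0.001, -1.0]]
force: [0.4, 1.4, -2.9]
opening: 0.567
grasp_force: 30.0
```

Scaled: 0.103 m is 0.1373, 0.095 m is 0.1267, -2.5 degrees is -0.0417.

Request:
{"api": "play_rows", "payload": {
  "motion": [
    [[0.016,0.04,0,0,0,-0.0167],[0.032,0.0733,0,0,0,-0.0333],[0.0453,0.1067,0,0,0,-0.0417],[0.0533,0.1267,0,0,0,-0.0417],[0.0573,0.1373,0,0,0,-0.0417],[0.0573,0.1373,0,0,0,-0.0417],[0.0573,0.1373,0,0,0,-0.0417]]
  ]
}}

```text
time_s: 13.85
position: [0.4469, 0.2378, 0.1371]
tcp_rot: [[-0.972, -0.234, -0.001], [-0.234, 0.972, -0.001], [0.001, -0.001, -1.0]]
force: [0.4, -0.4, -3.0]
opening: 0.568
grasp_force: 30.0
```

```bash
python3 go.py .440 .267 .05 103.5
```

```text
pos [0.4469 0.2378 0.1371] t 13.85 j [ 15.  30. 104.  -0.  45. -88.] F [ 0.4 -0.4 -3. ] open 49.5 grip 29.999601636081934
103.5 shift [-0.0002  0.03    0.0871] rot [-0.03 -0.05  0.04]
283.5 shift [-0.0002  0.03    0.0871] rot [ 8.0000e-02 -5.0000e-02 -1.7996e+02]
```

Scaled: 0.088 m is 0.1173, 0.04 m is 0.0533.

Request:
{"api": "play_rows", "payload": {
  "motion": [
    [[0,0.02,0,0,0,0],[0,0.04,0,0,0,0],[0,0.04,0.02,0,0,0],[0,0.04,0.0533,0,0,0],[0,0.04,0.0867,0,0,0],[0,0.04,0.1067,0,0,0],[0,0.04,0.1173,0,0,0],[0,0.04,0.1173,0,0,0]]
  ]
}}

```text
time_s: 14.52
position: [0.44, 0.2659, 0.0479]
tcp_rot: [[-0.973, -0.231, -0.003], [-0.231, 0.973, -0.001], [0.003, -0.001, -1.0]]
force: [0.2, 0.1, -3.8]
opening: 0.567
grasp_force: 30.0
```

Scaled: 0.005 m is 0.0067, 0.004 m is 0.0053.

Request:
{"api": "play_rows", "payload": {
  "motion": [
    [[0,0,0.0027,0,0,0],[0,0,0.0053,0,0,0],[0,0,0.0067,0,0,0],[0,0,0.0067,0,0,0]]
  ]
}}

```text
time_s: 14.85
position: [0.4405, 0.2674, 0.0454]
tcp_rot: [[-0.972, -0.233, 0.001], [-0.233, 0.972, 0.0], [-0.002, 0.0, -1.0]]
force: [0.9, -0.6, -2.0]
opening: 0.568
grasp_force: 30.0
```

```bash
python3 go.py .440 .267 .0414 103.5
```

```text
pos [0.4405 0.2674 0.0454] t 14.85 j [ 19.  40. 106.  -0.  34. -85.] F [ 0.9 -0.6 -2. ] open 49.4 grip 29.999598604626954
103.5 shift [ 0.0006 -0.0002  0.004 ] rot [ 0.01  0.09 -0.02]
283.5 shift [ 0.0006 -0.0002  0.004 ] rot [ 1.4000e-01 -1.0000e-02  1.7998e+02]
```

Scaled: 0.003 m is 0.004, 0.002 m is 0.0027.

Request:
{"api": "play_rows", "payload": {
  "motion": [
    [[0,0,0.0013,0,0,0],[0,0,0.0027,0,0,0],[0,0,0.004,0,0,0],[0,0,0.004,0,0,0],[0,0,0.004,0,0,0]]
  ]
}}

```text
time_s: 15.27
position: [0.4399, 0.2673, 0.0417]
tcp_rot: [[-0.972, -0.233, -0.0], [-0.233, 0.972, -0.0], [0.0, -0.0, -1.0]]
force: [0.9, -0.7, -3.7]
opening: 0.57
grasp_force: 30.0
```

Scaled: 0.001 m is 0.0013, 0.0005 m is 0.0007.

Request:
{"api": "play_rows", "payload": {
  "motion": [
    [[0,0,0.0007,0,0,0],[0,0,0.0013,0,0,0],[0,0,0.0013,0,0,0]]
  ]
}}

```text
time_s: 15.52
position: [0.44, 0.2673, 0.0414]
tcp_rot: [[-0.972, -0.233, 0.0], [-0.233, 0.972, 0.0], [-0.0, 0.0, -1.0]]
force: [-1.2, -0.5, 3.7]
opening: 0.57
grasp_force: 30.0
```

Contact. Release and retreat.

Scaled: -0.01 m is -0.0133, -0.003 m is -0.004.

Request:
{"api": "play_rows", "payload": {
  "motion": [
    [[0,0,0,0,0,0],[0,0,0,0,0,0],[0,0,0,0,0,0],[0,0,0,0,0,0],[0,0,0,0,0,0],[0,0,0,0,0,0],[0,0,-0.004,0,0,0],[0,0,-0.0133,0,0,0]]
  ],
  "fingers": 0.068
}}

```text
time_s: 16.18
position: [0.4394, 0.2671, 0.0504]
tcp_rot: [[-0.972, -0.233, -0.002], [-0.233, 0.972, -0.001], [0.002, -0.0, -1.0]]
force: [0.4, 0.7, -0.0]
opening: 0.78
grasp_force: 0.0
```

Scaled: -0.12 m is -0.16, -0.11 m is -0.1467.

Request:
{"api": "play_rows", "payload": {
  "motion": [
    [[0,0,-0.0267,0,0,0],[0,0,-0.0667,0,0,0],[0,0,-0.1133,0,0,0],[0,0,-0.1467,0,0,0],[0,0,-0.16,0,0,0],[0,0,-0.16,0,0,0],[0,0,-0.16,0,0,0]]
  ]
}}

```text
time_s: 16.77
position: [0.4398, 0.2672, 0.1709]
tcp_rot: [[-0.972, -0.233, 0.001], [-0.233, 0.972, 0.0], [-0.001, 0.0, -1.0]]
force: [-0.4, 0.5, -0.3]
opening: 0.78
grasp_force: 0.0
```

```bash
python3 - <<'E'
from h import *
c=imaging.capture("top")
a=cv2.resize(c["frame"][165:245,100:200],(600,480),interpolation=cv2.INTER_CUBIC)
save("t2",a)
for d in finder.outline_of("top","shunt"):
    q=np.argwhere(d["pixels"])[:,::-1]
    for z in (.0,.03):
        P=back(c,q,z)[:,:2]; r=cv2.minAreaRect((P*1000).astype(np.float32)); print(z,d["confidence"],np.round(r[0]),np.round(r[1]),r[2])
E
python3 go.py .615 -.235 .15 152
```

```text
0.0 0.95 [ 176. -330.] [103.  37.] 18.00338363647461
0.03 0.95 [ 177. -321.] [101.  36.] 18.00336265563965
0.0 0.59 [ 649. -249.] [ 30. 108.] 63.490501403808594
0.03 0.59 [ 638. -242.] [ 30. 106.] 63.49052810668945
0.0 0.59 [453.  90.] [24. 56.] 22.11348533630371
0.03 0.59 [448.  87.] [23. 55.] 22.113515853881836
pos [0.4388 0.2668 0.1694] t 16.8667 j [ 19.  28. 102.   0.  51. -85.] F [-0.6 -0.3  0.2] open 68.2 grip 0.0
152.0 shift [-0.0544 -0.5291  0.0193] rot [  0.06  -0.18 -48.52]
332.0 shift [-0.0544 -0.5291  0.0193] rot [-2.2000e-01 -8.0000e-02  1.3148e+02]
```

View pics/t2.png

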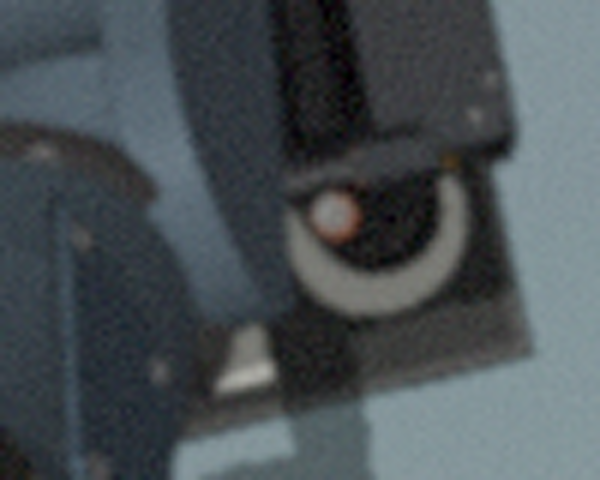

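The contactor sits in the round pocket, with the barrier and terminals up. Next is the brass shunt.

```bash
python3 go.py .618 -.232 .16 63
```

```text
pos [0.4388 0.2668 0.1694] t 16.8667 j [ 19.  28. 102.   0.  51. -85.] F [-0.6 -0.3  0.2] open 68.2 grip 0.0
63.0 shift [-0.058  -0.5269  0.0093] rot [-0.08 -0.17 40.48]
243.0 shift [-0.058  -0.5269  0.0093] rot [ 2.2000e-01 -1.0000e-01 -1.3952e+02]
```

Scaled: -0.3 m is -0.4, -0.265 m is -0.3533, 36 degrees is 0.6.

Request:
{"api": "play_rows", "payload": {
  "motion": [
    [[-0.0053,-0.04,0,0,0,0.05],[-0.0107,-0.0867,0,0,0,0.1167],[-0.016,-0.14,0,0,0,0.1833],[-0.0213,-0.1933,0,0,0,0.2667],[-0.028,-0.2467,0,0,0,0.35],[-0.0347,-0.3,0,0,0,0.4333],[-0.0413,-0.3533,0,0,0,0.5167],[-0.048,-0.4,0,0,0,0.6]]
  ],
  "fingers": 0.087
}}

```text
time_s: 17.53
position: [0.5444, -0.0184, 0.1686]
tcp_rot: [[-0.922, 0.388, -0.004], [0.388, 0.922, 0.001], [0.004, -0.001, -1.0]]
force: [-0.0, -0.0, -0.3]
opening: 0.996
grasp_force: 0.0
```

```bash
python3 go.py .62 -.235 .16 63
```

```text
pos [ 0.5444 -0.0184  0.1686] t 17.5333 j [-14.  30.  97.  -0.  53. -81.] F [-0.  -0.  -0.3] open 86.6 grip 0.0
63.0 shift [-0.1537 -0.1703  0.0082] rot [-0.06 -0.22  4.18]
243.0 shift [-0.1537 -0.1703  0.0082] rot [ 3.3000e-01 -9.0000e-02 -1.7582e+02]
```

Scaled: -0.16 m is -0.2133, -0.06 m is -0.08, 3.5 degrees is 0.0583.

Request:
{"api": "play_rows", "payload": {
  "motion": [
    [[-0.0293,-0.04,0,0,0,0.0167],[-0.0613,-0.08,0,0,0,0.0333],[-0.0933,-0.1173,0,0,0,0.05],[-0.1253,-0.1493,0,0,0,0.0583],[-0.1573,-0.18,0,0,0,0.0583],[-0.1813,-0.2,0,0,0,0.0583],[-0.1973,-0.2133,0,0,0,0.0583],[-0.1973,-0.2133,0,0,0,0.0583]]
  ]
}}

```text
time_s: 18.2
position: [0.621, -0.224, 0.1681]
tcp_rot: [[-0.897, 0.441, -0.001], [0.441, 0.897, -0.0], [0.001, -0.001, -1.0]]
force: [0.2, -0.8, -0.3]
opening: 1.001
grasp_force: 0.0
```

```bash
python3 - <<'E'
from h import *
c=imaging.capture("wrist"); save("w6",c["frame"])
for d in finder.recognise("wrist","shunt")[:1]: print(np.round(d["at"],4),d["confidence"])
for d in finder.outline_of("wrist","shunt")[:1]:
    q=np.argwhere(d["pixels"])[:,::-1]
    for z in (.01,.025):
        P=back(c,q,z)[:,:2]; r=cv2.minAreaRect((P*1000).astype(np.float32)); print(z,np.round(r[0]),np.round(r[1]),r[2])
R=[back(c,[u],.008)[0][:2].round(3).tolist() for u in ()]
pockets(c,((0,560,0,420,"w"),))
E
python3 go.py .643 -.246 .028 63
```

```text
[ 0.6419 -0.2453  0.0301] 0.91
0.01 [ 648. -247.] [ 31. 110.] 63.120296478271484
0.025 [ 643. -245.] [ 29. 104.] 63.120296478271484
w [ 800.6 -255.6] [171.  51.] 70.1 [329. 344.]
w [ 658.  -445.4] [10. 25.] 2.0 [114. 307.]
w [ 735.5 -201.8] [25. 36.] 66.7 [347. 272.]
w [ 554.7 -505.1] [15. 24.] 49.2 [  5. 252.]
w [ 654.9 -252.9] [30. 98.] 64.0 [269. 230.]
w [713.8  11.4] [56.  8.] 18.5 [546. 169.]
w [ 555.2 -175.4] [18. 18.] 20.2 [297. 104.]
w [ 467.2 -319.5] [66. 69.] 81.4 [106.  84.]
w [ 477.7 -292. ] [163.  82.] 81.4 [162. 101.]
w [ 464. -245.] [52. 79.] 81.6 [176.  42.]
w [ 407.  -316.5] [52. 21.] 63.8 [66. 10.]
pos [ 0.6189 -0.2191  0.1688] t 18.35 j [-29.  37.  81.   0.  62. -93.] F [-0.3  0.5  0. ] open 86.8 grip 0.0
63.0 shift [-0.0342 -0.0137  0.1406] rot [ 0.04 -0.28  0.98]
243.0 shift [-0.0342 -0.0137  0.1406] rot [ 4.4000e-01  6.0000e-02 -1.7902e+02]
```

View pics/w6.png

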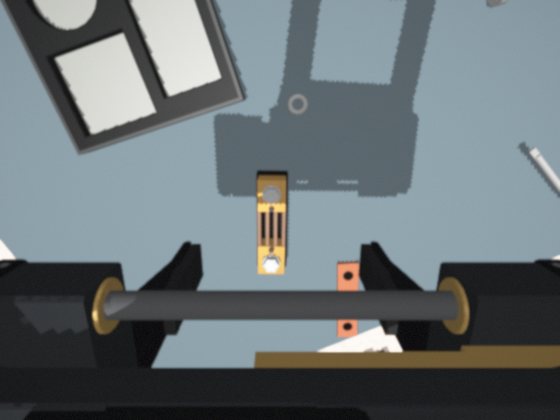

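The brass shunt is at (272,222), aligned with the jaws. The orange link at (347,300) is clear of the fingers. Descend.

Scaled: 0.138 m is 0.184, 0.045 m is 0.06, 1 degrees is 0.0167.

Request:
{"api": "play_rows", "payload": {
  "motion": [
    [[-0.0227,-0.0093,0,0,0,0.0167],[-0.0453,-0.018,0.02,0,0,0.0167],[-0.0453,-0.018,0.06,0,0,0.0167],[-0.0453,-0.018,0.1067,0,0,0.0167],[-0.0453,-0.018,0.1467,0,0,0.0167],[-0.0453,-0.018,0.1707,0,0,0.0167],[-0.0453,-0.018,0.1813,0,0,0.0167],[-0.0453,-0.018,0.184,0,0,0.0167]]
  ]
}}

```text
time_s: 19.02
position: [0.6432, -0.2451, 0.0304]
tcp_rot: [[-0.892, 0.453, -0.005], [0.453, 0.892, 0.003], [0.006, 0.0, -1.0]]
force: [-0.5, -0.3, 1.6]
opening: 1.0
grasp_force: 0.0
```

```bash
python3 go.py .643 -.2455 .029 63
```

```text
pos [ 0.6432 -0.2451  0.0304] t 19.0167 j [-30.  50.  79.   0.  51. -93.] F [-0.5 -0.3  1.6] open 87.0 grip 0.0
63.0 shift [-0.     -0.0004  0.0014] rot [ 0.03 -0.32  0.06]
243.0 shift [-0.     -0.0004  0.0014] rot [ 5.1000e-01  4.0000e-02 -1.7993e+02]
```

Scaled: 0.001 m is 0.0013.

Request:
{"api": "play_rows", "payload": {
  "motion": [
    [[0,0,0.0013,0,0,0],[0,0,0.0013,0,0,0],[0,0,0.0013,0,0,0],[0,0,0.0013,0,0,0],[0,0,0.0013,0,0,0],[0,0,0.0013,0,0,0],[0,0,0.0013,0,0,0],[0,0,0.0013,0,0,0]]
  ],
  "fingers": 0.015
}}

```text
time_s: 19.68
position: [0.6451, -0.2477, 0.032]
tcp_rot: [[-0.891, 0.454, 0.0], [0.454, 0.891, -0.0], [-0.0, -0.0, -1.0]]
force: [-0.8, 0.0, -0.8]
opening: 0.479
grasp_force: 0.0
```

Request:
{"api": "play_rows", "payload": {
  "motion": [
    [[0,0,0,0,0,0],[0,0,0,0,0,0],[0,0,0,0,0,0],[0,0,0,0,0,0]]
  ]
}}

```text
time_s: 20.02
position: [0.6451, -0.2474, 0.0317]
tcp_rot: [[-0.891, 0.454, 0.0], [0.454, 0.891, 0.0], [0.0, 0.0, -1.0]]
force: [0.8, -0.0, -0.8]
opening: 0.29
grasp_force: 30.0
```

```bash
python3 go.py .444 -.243 .13 81.1
```

```text
pos [ 0.6451 -0.2474  0.0317] t 20.0167 j [-30.  50.  79.   0.  51. -93.] F [ 0.8 -0.  -0.8] open 25.3 grip 30.00006079673767
81.1 shift [ 0.1811 -0.0874 -0.0983] rot [  0.02  -0.   -18.12]
261.1 shift [ 0.1811 -0.0874 -0.0983] rot [-0.0000e+00 -2.0000e-02  1.6188e+02]
```

Scaled: 0.135 m is 0.18, 0.108 m is 0.144, -14 degrees is -0.2333.

Request:
{"api": "play_rows", "payload": {
  "motion": [
    [[0,0,-0.0133,0,0,0],[0,0,-0.04,0,0,0],[0.0107,-0.0053,-0.08,0,0,0],[0.032,-0.016,-0.1133,0,0,-0.0167],[0.064,-0.032,-0.1333,0,0,-0.0667],[0.104,-0.0507,-0.1333,0,0,-0.1333],[0.144,-0.0693,-0.1333,0,0,-0.1833],[0.18,-0.088,-0.1333,0,0,-0.2333]]
  ]
}}

```text
time_s: 20.68
position: [0.4927, -0.2443, 0.1326]
tcp_rot: [[-0.975, 0.222, -0.001], [0.222, 0.975, 0.0], [0.001, -0.0, -1.0]]
force: [0.5, -1.2, -2.6]
opening: 0.297
grasp_force: 30.0
```

Scaled: 0.05 m is 0.0667, 0.047 m is 0.0627, -4 degrees is -0.0667.

Request:
{"api": "play_rows", "payload": {
  "motion": [
    [[0.024,-0.004,0,0,0,-0.0333],[0.0467,-0.008,0,0,0,-0.0667],[0.0627,-0.0107,0,0,0,-0.0667],[0.0667,-0.012,0,0,0,-0.0667],[0.0667,-0.012,0,0,0,-0.0667],[0.0667,-0.012,0,0,0,-0.0667]]
  ]
}}

```text
time_s: 21.18
position: [0.4449, -0.2432, 0.1322]
tcp_rot: [[-0.988, 0.157, 0.002], [0.157, 0.988, -0.001], [-0.002, -0.001, -1.0]]
force: [0.8, -0.1, -2.7]
opening: 0.295
grasp_force: 30.0
```

```bash
python3 - <<'E'
from h import *
c=imaging.capture("wrist"); save("w7",c["frame"])
E
python3 go.py .444 -.243 .045 81.1
```

```text
pos [ 0.4452 -0.2432  0.1321] t 21.2333 j [ -41.   31.  105.    0.   44. -122.] F [ 0.2 -0.2 -2.2] open 25.4 grip 29.999619126319885
81.1 shift [0.0014 0.0001 0.0871] rot [-0.06  0.11 -0.11]
261.1 shift [0.0014 0.0001 0.0871] rot [1.7000e-01 9.0000e-02 1.7989e+02]
```

View pics/w7.png

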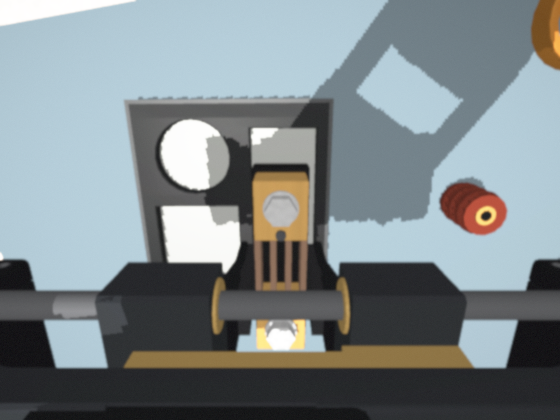

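The shunt is held at mid-strip, aligned over its pocket. Lower.

Scaled: 0.087 m is 0.116, 0.083 m is 0.1107.

Request:
{"api": "play_rows", "payload": {
  "motion": [
    [[0.0013,0,0.0133,0,0,0],[0.0013,0,0.04,0,0,0],[0.0013,0,0.0733,0,0,0],[0.0013,0,0.0973,0,0,0],[0.0013,0,0.1107,0,0,0],[0.0013,0,0.116,0,0,0],[0.0013,0,0.116,0,0,0],[0.0013,0,0.116,0,0,0]]
  ]
}}

```text
time_s: 21.9
position: [0.4438, -0.2428, 0.0451]
tcp_rot: [[-0.988, 0.156, 0.001], [0.156, 0.988, -0.001], [-0.001, -0.001, -1.0]]
force: [-0.2, 0.6, -2.4]
opening: 0.294
grasp_force: 30.0
```

Scaled: 0.003 m is 0.004, 0.001 m is 0.0013.

Request:
{"api": "play_rows", "payload": {
  "motion": [
    [[0,0,0.0013,0,0,0],[0,0,0.0027,0,0,0],[0,0,0.004,0,0,0],[0,0,0.004,0,0,0],[0,0,0.004,0,0,0]]
  ]
}}

```text
time_s: 22.32
position: [0.4431, -0.2425, 0.0421]
tcp_rot: [[-0.988, 0.157, 0.0], [0.157, 0.988, -0.0], [-0.0, -0.0, -1.0]]
force: [0.7, -0.2, -1.8]
opening: 0.298
grasp_force: 30.0
```

Scaled: 0.002 m is 0.0027, 0.001 m is 0.0013.

Request:
{"api": "play_rows", "payload": {
  "motion": [
    [[0,0,0.0013,0,0,0],[0,0,0.0027,0,0,0],[0,0,0.0027,0,0,0],[0,0,0.0027,0,0,0]]
  ]
}}

```text
time_s: 22.65
position: [0.443, -0.2424, 0.0397]
tcp_rot: [[-0.988, 0.157, -0.0], [0.157, 0.988, 0.0], [0.0, 0.0, -1.0]]
force: [0.2, -0.8, -2.4]
opening: 0.293
grasp_force: 30.0
```

Scaled: 0.001 m is 0.0013, 0.0005 m is 0.0007.

Request:
{"api": "play_rows", "payload": {
  "motion": [
    [[0,0,0.0007,0,0,0],[0,0,0.0013,0,0,0],[0,0,0.0013,0,0,0]]
  ]
}}

```text
time_s: 22.9
position: [0.443, -0.2424, 0.0396]
tcp_rot: [[-0.988, 0.157, 0.0], [0.157, 0.988, -0.0], [-0.0, -0.0, -1.0]]
force: [-0.8, 0.8, 6.5]
opening: 0.296
grasp_force: 30.0
```

Contact. Release and retreat.

Scaled: -0.01 m is -0.0133, -0.003 m is -0.004.

Request:
{"api": "play_rows", "payload": {
  "motion": [
    [[0,0,-0.0007,0,0,0],[0,0,-0.0007,0,0,0],[0,0,-0.0007,0,0,0],[0,0,-0.0007,0,0,0],[0,0,-0.0007,0,0,0],[0,0,-0.0007,0,0,0],[0,0,-0.004,0,0,0],[0,0,-0.0133,0,0,0]]
  ],
  "fingers": 0.045
}}

```text
time_s: 23.57
position: [0.4425, -0.242, 0.0483]
tcp_rot: [[-0.988, 0.157, -0.002], [0.157, 0.988, 0.001], [0.002, 0.001, -1.0]]
force: [0.1, -0.1, -0.3]
opening: 0.515
grasp_force: 0.0
```

Scaled: -0.12 m is -0.16, -0.11 m is -0.1467.

Request:
{"api": "play_rows", "payload": {
  "motion": [
    [[0,0,-0.0267,0,0,0],[0,0,-0.0667,0,0,0],[0,0,-0.1133,0,0,0],[0,0,-0.1467,0,0,0],[0,0,-0.16,0,0,0],[0,0,-0.16,0,0,0],[0,0,-0.16,0,0,0]]
  ]
}}

```text
time_s: 24.15
position: [0.4431, -0.2425, 0.1696]
tcp_rot: [[-0.988, 0.157, 0.001], [0.157, 0.988, -0.001], [-0.001, -0.001, -1.0]]
force: [0.6, -0.3, 0.3]
opening: 0.517
grasp_force: 0.0
```

```bash
python3 - <<'E'
from h import *
c=imaging.capture("wrist")
pockets(c,((0,330,0,300,"w"),))
c=imaging.capture("top")
for d in finder.outline_of("top","terminal_post")[:1]:
    m=d["pixels"].astype(np.uint8); q=np.argwhere(m)[:,::-1]
    for z in (.0,.028):
        P=back(c,q,z)[:,:2]; r=cv2.minAreaRect((P*1000).astype(np.float32)); print(z,d["confidence"],np.round(r[0]),np.round(r[1]),r[2])
E
python3 go.py .63 .24 .16 55
```

```text
w [ 469.5 -318.7] [69. 68.] 81.0 [212. 226.]
w [ 448.1 -519.4] [135.  32.] 0.0 [ 20. 235.]
w [ 444.3 -241.4] [ 53. 124.] 81.7 [282. 186.]
w [ 394.2 -307.7] [58. 57.] 30.9 [204. 150.]
w [ 390.6 -324.1] [107. 214.] 38.5 [191. 142.]
w [ 262.6 -355.7] [207.  31.] 90.0 [109.  12.]
0.0 0.92 [664. 261.] [55. 49.] 55.54300308227539
0.028 0.92 [654. 255.] [54. 48.] 55.54293441772461
pos [ 0.4422 -0.2418  0.1677] t 24.3 j [ -41.   27.  103.   -0.   50. -122.] F [-0.  -0.6  0. ] open 44.9 grip 0.0
55.0 shift [-0.1099  0.5052  0.0082] rot [ 0.05 -0.15 25.98]
235.0 shift [-0.1099  0.5052  0.0082] rot [ 2.1000e-01  7.0000e-02 -1.5402e+02]
```

Scaled: 0.304 m is 0.4053, 0.264 m is 0.352, 23 degrees is 0.3833.

Request:
{"api": "play_rows", "payload": {
  "motion": [
    [[-0.0093,0.04,0,0,0,0.0333],[-0.0187,0.0867,0,0,0,0.0833],[-0.0293,0.1387,0,0,0,0.1333],[-0.0413,0.192,0,0,0,0.1833],[-0.0533,0.2453,0,0,0,0.2333],[-0.0653,0.2987,0,0,0,0.2833],[-0.0773,0.352,0,0,0,0.3333],[-0.0893,0.4053,0,0,0,0.3833]]
  ],
  "fingers": 0.087
}}

```text
time_s: 24.97
position: [0.5564, 0.0494, 0.1672]
tcp_rot: [[-0.847, 0.532, -0.003], [0.532, 0.847, 0.0], [0.003, -0.002, -1.0]]
force: [0.9, -0.6, -0.1]
opening: 0.974
grasp_force: 0.0
```

```bash
python3 go.py .63 .24 .16 55
```

```text
pos [0.5564 0.0494 0.1672] t 24.9667 j [ -6.  31.  96.  -0.  54. -64.] F [ 0.9 -0.6 -0.1] open 84.8 grip 0.0
55.0 shift [0.0391 0.2005 0.007 ] rot [-0.09 -0.16  2.84]
235.0 shift [0.0391 0.2005 0.007 ] rot [ 2.5000e-01 -1.4000e-01 -1.7716e+02]
```

Scaled: 0.188 m is 0.2507, 0.007 m is 0.0093, 2.5 degrees is 0.0417.

Request:
{"api": "play_rows", "payload": {
  "motion": [
    [[0.0093,0.0507,0,0,0,0.0167],[0.0187,0.1013,0,0,0,0.0333],[0.028,0.152,0,0,0,0.0417],[0.0373,0.2,0,0,0,0.0417],[0.0453,0.2333,0,0,0,0.0417],[0.0493,0.2507,0,0,0,0.0417],[0.0493,0.2507,0,0,0,0.0417]]
  ]
}}

```text
time_s: 25.55
position: [0.6249, 0.2288, 0.167]
tcp_rot: [[-0.826, 0.564, -0.002], [0.564, 0.826, 0.0], [0.001, -0.001, -1.0]]
force: [0.0, -0.6, 0.7]
opening: 1.001
grasp_force: 0.0
```

```bash
python3 - <<'E'
from h import *
c=imaging.capture("wrist"); save("w8",c["frame"])
for d in finder.recognise("wrist","terminal_post")[:1]: print(np.round(d["at"],4),d["confidence"])
for d in finder.outline_of("wrist","terminal_post")[:1]:
    q=np.argwhere(d["pixels"])[:,::-1]
    for z in (.01,.028):
        P=back(c,q,z)[:,:2]; r=cv2.minAreaRect((P*1000).astype(np.float32)); print(z,np.round(r[0]),np.round(r[1]),r[2])
for z in (.028,.05): print(proj(c,[.652,.255,z]))
E
python3 go.py .652 .255 .029 55
```

```text
[0.6485 0.2653 0.0333] 0.81
0.01 [662. 258.] [50. 54.] 55.01444625854492
0.028 [656. 259.] [47. 51.] 55.0144157409668
[321.12189905 204.88117589]
[324.19441094 212.72529669]
pos [0.6241 0.2248 0.1677] t 25.7 j [ 10.  38.  80.  -0.  63. -45.] F [ 0.1 -0.2  0.2] open 87.3 grip 0.0
55.0 shift [-0.0061  0.0411  0.1386] rot [-0.16 -0.09  0.44]
235.0 shift [-0.0061  0.0411  0.1386] rot [ 1.5000e-01 -2.5000e-01 -1.7956e+02]
```

View pics/w8.png

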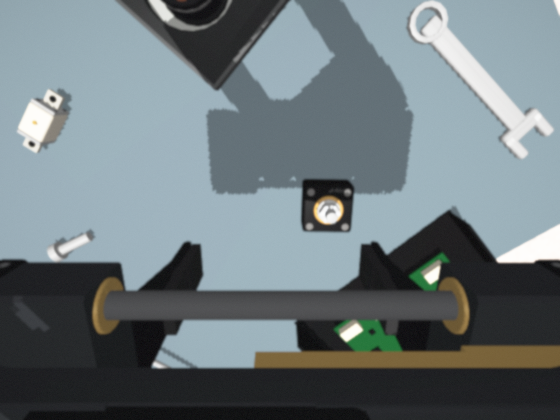

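The post is at (327,205), stud up and aligned with the jaws. The equipment box at (400,280) is close, so I'll check its height before descending.

```bash
python3 - <<'E'
from h import *
w=imaging.capture("wrist"); t=imaging.capture("top"); s=imaging.capture("side")
for uw,ut in (((452,212),(134,90)),((298,325),(209,80))):
    for z in (0,.03,.06,.09): print(z,back(w,[uw],z)[0][:2].round(3),back(t,[ut],z)[0][:2].round(3))
for z in (0,.04,.06,.08): print("side back of (92,235)",back(s,[(92,235)],z)[0][:2].round(3))
E
python3 go.py .655 .259 .029 55
```

```text
0 [0.742 0.354] [0.742 0.354]
0.03 [0.724 0.346] [0.729 0.345]
0.06 [0.706 0.338] [0.716 0.336]
0.09 [0.689 0.33 ] [0.703 0.328]
0 [0.767 0.15 ] [0.771 0.157]
0.03 [0.747 0.161] [0.757 0.153]
0.06 [0.727 0.173] [0.743 0.149]
0.09 [0.706 0.185] [0.73  0.145]
side back of (92,235) [0.765 0.163]
side back of (92,235) [0.733 0.186]
side back of (92,235) [0.717 0.197]
side back of (92,235) [0.701 0.208]
pos [0.6248 0.2244 0.1687] t 25.85 j [ 10.  38.  80.  -0.  63. -45.] F [ 0.3 -0.1 -0.2] open 86.8 grip 0.0
55.0 shift [-0.0053  0.0458  0.1396] rot [-0.06 -0.03  0.36]
235.0 shift [-0.0053  0.0458  0.1396] rot [ 5.0000e-02 -1.0000e-01 -1.7964e+02]
```

The box wall begins at x≈0.747 and the gripper body reaches 0.740 at most, at about 80 mm up. That is clear, so I descend.

Scaled: 0.137 m is 0.1827, 0.132 m is 0.176.

Request:
{"api": "play_rows", "payload": {
  "motion": [
    [[-0.0027,0.0267,0,0,0,0],[-0.0067,0.06,0.0133,0,0,0],[-0.0067,0.06,0.0467,0,0,0],[-0.0067,0.06,0.0867,0,0,0],[-0.0067,0.06,0.1267,0,0,0],[-0.0067,0.06,0.1573,0,0,0],[-0.0067,0.06,0.176,0,0,0],[-0.0067,0.06,0.1827,0,0,0]]
  ]
}}

```text
time_s: 26.52
position: [0.6531, 0.259, 0.029]
tcp_rot: [[-0.823, 0.568, -0.005], [0.568, 0.823, -0.001], [0.003, -0.004, -1.0]]
force: [0.3, -0.4, 0.5]
opening: 0.998
grasp_force: 0.0
```

```bash
python3 go.py .655 .259 .029 55
```

```text
pos [0.6531 0.259  0.029 ] t 26.5167 j [ 13.  51.  77.  -0.  53. -43.] F [ 0.3 -0.4  0.5] open 86.8 grip 0.0
55.0 shift [-0.0016  0.0011  0.    ] rot [-0.22 -0.19  0.4 ]
235.0 shift [-0.0016  0.0011  0.    ] rot [   0.3    -0.35 -179.6 ]
```

Scaled: 0.002 m is 0.0027, -0.001 m is -0.0013, 0.3 degrees is 0.005.

Request:
{"api": "play_rows", "payload": {
  "motion": [
    [[-0.0013,0.0013,0.0027,0,0,0.005],[-0.0013,0.0013,0.0027,0,0,0.005],[-0.0013,0.0013,0.0027,0,0,0.005],[-0.0013,0.0013,0.0027,0,0,0.005],[-0.0013,0.0013,0.0027,0,0,0.005],[-0.0013,0.0013,0.0027,0,0,0.005],[-0.0013,0.0013,0.0027,0,0,0.005],[-0.0013,0.0013,0.0027,0,0,0.005]]
  ],
  "fingers": 0.034
}}

```text
time_s: 27.18
position: [0.6563, 0.2609, 0.0303]
tcp_rot: [[-0.821, 0.571, 0.001], [0.571, 0.821, 0.0], [-0.0, 0.0, -1.0]]
force: [-1.4, -0.7, 2.2]
opening: 0.526
grasp_force: 30.0
```

Scaled: -0.11 m is -0.1467, -0.105 m is -0.14.

Request:
{"api": "play_rows", "payload": {
  "motion": [
    [[0,0,0,0,0,0],[0,0,0,0,0,0],[0,0,-0.0133,0,0,0],[0,0,-0.04,0,0,0],[0,0,-0.08,0,0,0],[0,0,-0.12,0,0,0],[0,0,-0.14,0,0,0],[0,0,-0.1467,0,0,0]]
  ]
}}

```text
time_s: 27.85
position: [0.6582, 0.2614, 0.1438]
tcp_rot: [[-0.821, 0.571, 0.007], [0.571, 0.821, 0.002], [-0.004, 0.005, -1.0]]
force: [1.0, 0.9, -0.9]
opening: 0.528
grasp_force: 30.0
```

```bash
python3 go.py .4693 -.319 .14 81.1
```

```text
pos [0.6582 0.2614 0.1438] t 27.85 j [ 13.  42.  74.   0.  63. -43.] F [ 1.   0.9 -0.9] open 45.9 grip 29.99621272087097
81.1 shift [-0.1763 -0.5844  0.0017] rot [  0.22   0.32 -25.91]
261.1 shift [-0.1763 -0.5844  0.0017] rot [  0.43  -0.31 154.09]
```

Scaled: -0.262 m is -0.3493, -0.004 m is -0.0053, -14 degrees is -0.2333.

Request:
{"api": "play_rows", "payload": {
  "motion": [
    [[-0.0053,-0.0187,0,0,0,-0.0167],[-0.016,-0.056,0,0,0,-0.0333],[-0.0307,-0.1027,0,0,0,-0.0667],[-0.0453,-0.152,0,0,0,-0.1],[-0.06,-0.2013,0,0,0,-0.1333],[-0.0747,-0.2507,0,0,0,-0.1667],[-0.0893,-0.3,0,0,0,-0.2],[-0.104,-0.3493,0,0,0,-0.2333]]
  ]
}}

```text
time_s: 28.52
position: [0.5688, -0.0001, 0.1388]
tcp_rot: [[-0.935, 0.353, -0.002], [0.353, 0.935, 0.0], [0.002, -0.0, -1.0]]
force: [0.0, -0.7, -1.1]
opening: 0.527
grasp_force: 30.0
```

```bash
python3 go.py .4693 -.319 .14 81.1
```

```text
pos [ 5.688e-01 -1.000e-04  1.388e-01] t 28.5167 j [-11.  34.  95.  -0.  51. -81.] F [ 0.  -0.7 -1.1] open 45.9 grip 29.998687505722046
81.1 shift [-0.0196 -0.3335 -0.0011] rot [-1.00e-02 -1.30e-01 -1.18e+01]
261.1 shift [-0.0196 -0.3335 -0.0011] rot [-1.900e-01  1.000e-02  1.682e+02]
```

Scaled: -0.285 m is -0.38, -0.002 m is -0.0027, -11 degrees is -0.1833.

Request:
{"api": "play_rows", "payload": {
  "motion": [
    [[-0.0027,-0.048,0,0,0,-0.0333],[-0.0053,-0.0987,0,0,0,-0.0667],[-0.008,-0.1493,0,0,0,-0.1],[-0.012,-0.2,0,0,0,-0.1333],[-0.0147,-0.2507,0,0,0,-0.1667],[-0.0173,-0.3013,0,0,0,-0.1833],[-0.0213,-0.3467,0,0,0,-0.1833],[-0.024,-0.38,0,0,0,-0.1833]]
  ]
}}

```text
time_s: 29.18
position: [0.4847, -0.2742, 0.1389]
tcp_rot: [[-0.985, 0.172, -0.001], [0.172, 0.985, 0.0], [0.001, 0.0, -1.0]]
force: [0.9, -0.4, -0.7]
opening: 0.526
grasp_force: 30.0
```

Request:
{"api": "play_rows", "payload": {
  "motion": [
    [[0,-0.0267,0,0,0,0],[0,-0.04,0,0,0,0],[0,-0.04,0,0,0,0],[0,-0.04,0,0,0,0],[0,-0.04,0,0,0,0]]
  ]
}}

```text
time_s: 29.6
position: [0.4808, -0.2993, 0.1393]
tcp_rot: [[-0.986, 0.17, -0.001], [0.17, 0.986, 0.002], [0.002, 0.002, -1.0]]
force: [0.2, 0.4, -1.5]
opening: 0.527
grasp_force: 30.0
```

```bash
python3 go.py .4693 -.319 .046 81.1
```

```text
pos [ 0.4808 -0.2993  0.1393] t 29.6 j [ -43.   34.   96.    0.   51. -123.] F [ 0.2  0.4 -1.5] open 45.9 grip 29.996325373649597
81.1 shift [ 0.0078 -0.0215  0.0933] rot [ 0.1  -0.09 -0.86]
261.1 shift [ 0.0078 -0.0215  0.0933] rot [-1.5000e-01 -1.5000e-01  1.7914e+02]
```

Scaled: 0.085 m is 0.1133, -0.0215 m is -0.0287, -0.9 degrees is -0.015.

Request:
{"api": "play_rows", "payload": {
  "motion": [
    [[0.0053,-0.0147,0,0,0,-0.0083],[0.0107,-0.0287,0,0,0,-0.015],[0.0107,-0.0287,0.0133,0,0,-0.015],[0.0107,-0.0287,0.04,0,0,-0.015],[0.0107,-0.0287,0.0733,0,0,-0.015],[0.0107,-0.0287,0.1,0,0,-0.015],[0.0107,-0.0287,0.1133,0,0,-0.015],[0.0107,-0.0287,0.1133,0,0,-0.015]]
  ]
}}

```text
time_s: 30.27
position: [0.4684, -0.3181, 0.052]
tcp_rot: [[-0.988, 0.154, -0.004], [0.154, 0.988, 0.005], [0.005, 0.004, -1.0]]
force: [0.4, 0.2, -1.5]
opening: 0.526
grasp_force: 30.0
```

```bash
python3 - <<'E'
from h import *
c=imaging.capture("wrist"); save("w9",c["frame"])
E
python3 go.py .4693 -.319 .0385 81.1
```

```text
pos [ 0.4692 -0.3192  0.0535] t 30.3167 j [ -46.   42.   98.    0.   41. -127.] F [ 0.7  0.1 -1.4] open 45.8 grip 29.996424615383148
81.1 shift [-0.0002  0.0001  0.015 ] rot [ 0.13 -0.15  0.05]
261.1 shift [-0.0002  0.0001  0.015 ] rot [   0.24    0.2  -179.95]
```

View pics/w9.png

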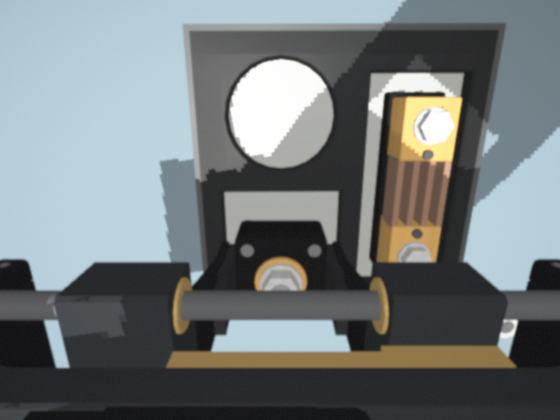

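The shunt lies flat in its pocket at (415,180), and the post is centred over the square pocket at (281,255). Lower.

Scaled: 0.012 m is 0.016, 0.011 m is 0.0147.

Request:
{"api": "play_rows", "payload": {
  "motion": [
    [[0,0,0.004,0,0,0],[0,0,0.008,0,0,0],[0,0,0.012,0,0,0],[0,0,0.0147,0,0,0],[0,0,0.016,0,0,0],[0,0,0.016,0,0,0],[0,0,0.016,0,0,0]]
  ]
}}

```text
time_s: 30.9
position: [0.4695, -0.3211, 0.0429]
tcp_rot: [[-0.988, 0.155, 0.0], [0.155, 0.988, -0.0], [-0.0, -0.0, -1.0]]
force: [0.3, -0.3, -1.8]
opening: 0.524
grasp_force: 30.0
```

Scaled: 0.002 m is 0.0027, 0.001 m is 0.0013.

Request:
{"api": "play_rows", "payload": {
  "motion": [
    [[0,0,0.0013,0,0,0],[0,0,0.0027,0,0,0],[0,0,0.0027,0,0,0],[0,0,0.0027,0,0,0]]
  ]
}}

```text
time_s: 31.23
position: [0.4695, -0.3209, 0.0407]
tcp_rot: [[-0.988, 0.155, -0.0], [0.155, 0.988, 0.0], [0.0, 0.0, -1.0]]
force: [-0.8, 0.6, -1.6]
opening: 0.526
grasp_force: 30.0
```

Scaled: 0.002 m is 0.0027, 0.001 m is 0.0013.

Request:
{"api": "play_rows", "payload": {
  "motion": [
    [[0,0,0.0013,0,0,0],[0,0,0.0027,0,0,0],[0,0,0.0027,0,0,0],[0,0,0.0027,0,0,0]]
  ]
}}

```text
time_s: 31.57
position: [0.4694, -0.3209, 0.0387]
tcp_rot: [[-0.988, 0.155, -0.0], [0.155, 0.988, 0.0], [0.0, 0.0, -1.0]]
force: [0.1, -0.6, -1.8]
opening: 0.523
grasp_force: 30.0
```

Request:
{"api": "play_rows", "payload": {
  "motion": [
    [[0,0,0.0007,0,0,0],[0,0,0.0013,0,0,0],[0,0,0.0013,0,0,0]]
  ]
}}

```text
time_s: 31.82
position: [0.4695, -0.321, 0.0383]
tcp_rot: [[-0.988, 0.155, 0.0], [0.155, 0.988, -0.0], [-0.0, -0.0, -1.0]]
force: [-2.1, 1.1, 2.8]
opening: 0.526
grasp_force: 30.0
```

Scaled: -0.01 m is -0.0133, -0.003 m is -0.004.

Request:
{"api": "play_rows", "payload": {
  "motion": [
    [[0,0,0,0,0,0],[0,0,0,0,0,0],[0,0,0,0,0,0],[0,0,0,0,0,0],[0,0,0,0,0,0],[0,0,0,0,0,0],[0,0,-0.004,0,0,0],[0,0,-0.0133,0,0,0]]
  ],
  "fingers": 0.06
}}

```text
time_s: 32.48
position: [0.469, -0.3205, 0.0473]
tcp_rot: [[-0.988, 0.155, -0.001], [0.155, 0.988, 0.001], [0.002, 0.001, -1.0]]
force: [0.1, 0.1, -0.2]
opening: 0.686
grasp_force: 0.0
```

Scaled: -0.12 m is -0.16, -0.11 m is -0.1467.

Request:
{"api": "play_rows", "payload": {
  "motion": [
    [[0,0,-0.0267,0,0,0],[0,0,-0.0667,0,0,0],[0,0,-0.1133,0,0,0],[0,0,-0.1467,0,0,0],[0,0,-0.16,0,0,0],[0,0,-0.16,0,0,0],[0,0,-0.16,0,0,0]]
  ]
}}

```text
time_s: 33.07
position: [0.4693, -0.3208, 0.1679]
tcp_rot: [[-0.988, 0.155, 0.0], [0.155, 0.988, -0.0], [-0.0, -0.0, -1.0]]
force: [-0.3, -0.2, 0.2]
opening: 0.688
grasp_force: 0.0
```

```bash
python3 go.py .442 -.087 .16 81.1; python3 - <<'E'
from h import *
c=imaging.capture("side")
for d in finder.recognise("side","insulator")[:1]: print(np.round(d["at"],4),d["confidence"])
E
```

```text
pos [ 0.4693 -0.3208  0.1679] t 33.0667 j [ -46.   31.   94.    0.   54. -127.] F [-0.3 -0.2  0.2] open 59.9 grip 0.0
81.1 shift [0.0632 0.2267 0.0078] rot [-0.01  0.02 -0.01]
261.1 shift [0.0632 0.2267 0.0078] rot [3.0000e-02 2.0000e-02 1.7999e+02]
[ 0.4659 -0.0786  0.039 ] 0.52
```

Scaled: 0.227 m is 0.3027, 0.222 m is 0.296.

Request:
{"api": "play_rows", "payload": {
  "motion": [
    [[0.012,0.04,0,0,0,0],[0.024,0.088,0,0,0,0],[0.0373,0.136,0,0,0,0],[0.0507,0.184,0,0,0,0],[0.064,0.232,0,0,0,0],[0.0747,0.2733,0,0,0,0],[0.0827,0.296,0,0,0,0],[0.084,0.3027,0,0,0,0]]
  ],
  "fingers": 0.087
}}

```text
time_s: 33.83
position: [0.4394, -0.0832, 0.1661]
tcp_rot: [[-0.988, 0.152, -0.006], [0.152, 0.988, 0.003], [0.007, 0.002, -1.0]]
force: [-0.6, -0.4, -0.5]
opening: 0.998
grasp_force: 0.0
```

```bash
python3 - <<'E'
from h import *
c=imaging.capture("wrist"); save("w10",c["frame"])
for d in finder.recognise("wrist","insulator")[:1]: print(np.round(d["at"],4),d["confidence"])
f=c["frame"].astype(int); m=((f[...,0]>f[...,1]*1.8)&(f[...,0]>70)).astype(np.uint8)
for k in cv2.findContours(m,cv2.RETR_EXTERNAL,cv2.CHAIN_APPROX_NONE)[0]:
    if cv2.contourArea(k)>300: print(cv2.boundingRect(k))
for z in (0,.02,.04): print(proj(c,[.466,-.088,z]))
E
python3 go.py .466 -.088 .031 81.1
```

```text
[ 0.458  -0.085   0.0398] 0.69
(262, 207, 36, 45)
[279.89583814 216.10589764]
[279.91323716 223.04314585]
[279.93291907 230.89061764]
pos [ 0.4418 -0.0861  0.1667] t 33.9333 j [ -25.   24.  111.   -0.   45. -106.] F [0.5 0.  1.5] open 87.0 grip 0.0
81.1 shift [-0.0245  0.0017  0.1357] rot [ 0.03 -0.14  0.11]
261.1 shift [-0.0245  0.0017  0.1357] rot [ 2.1000e-01  4.0000e-02 -1.7989e+02]
```

View pics/w10.png

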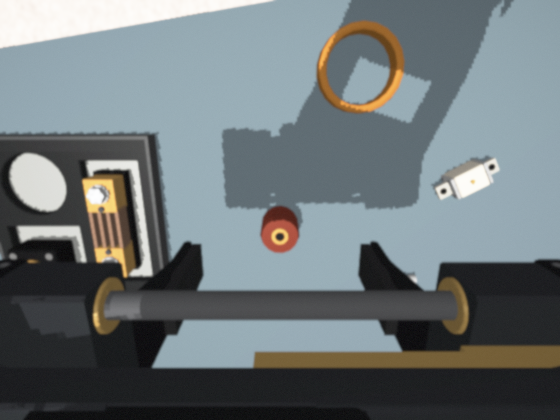

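The insulator stands upright at (280,233), on the jaw centre line. The small fuse at (467,178) is clear. Descend.

Scaled: 0.134 m is 0.1787, -0.0265 m is -0.0353.

Request:
{"api": "play_rows", "payload": {
  "motion": [
    [[-0.0173,0.0013,0,0,0,0],[-0.0353,0.002,0.0133,0,0,0],[-0.0353,0.002,0.0467,0,0,0],[-0.0353,0.002,0.0867,0,0,0],[-0.0353,0.002,0.1267,0,0,0],[-0.0353,0.002,0.1573,0,0,0],[-0.0353,0.002,0.1733,0,0,0],[-0.0353,0.002,0.1787,0,0,0]]
  ]
}}

```text
time_s: 34.6
position: [0.4683, -0.091, 0.0309]
tcp_rot: [[-0.988, 0.157, -0.003], [0.157, 0.988, 0.001], [0.004, 0.001, -1.0]]
force: [1.1, 0.3, -0.1]
opening: 1.002
grasp_force: 0.0
```

Request:
{"api": "play_rows", "payload": {
  "motion": [
    [[0,0,0,0,0,0],[0,0,0,0,0,0],[0,0,0,0,0,0],[0,0,0,0,0,0],[0,0,0,0,0,0],[0,0,0,0,0,0],[0,0,0,0,0,0],[0,0,0,0,0,0]]
  ],
  "fingers": 0.024
}}

```text
time_s: 35.27
position: [0.469, -0.0895, 0.0341]
tcp_rot: [[-0.988, 0.155, 0.001], [0.155, 0.988, -0.0], [-0.001, -0.0, -1.0]]
force: [-1.2, -0.2, 0.4]
opening: 0.476
grasp_force: 0.0
```

Request:
{"api": "play_rows", "payload": {
  "motion": [
    [[0,0,0,0,0,0],[0,0,0,0,0,0],[0,0,0,0,0,0]]
  ]
}}

```text
time_s: 35.52
position: [0.4689, -0.0895, 0.034]
tcp_rot: [[-0.988, 0.155, 0.0], [0.155, 0.988, -0.0], [-0.0, 0.0, -1.0]]
force: [-0.2, 0.8, 2.8]
opening: 0.405
grasp_force: 30.0
```

```bash
python3 go.py .3942 -.3077 .15 81.1
```

```text
pos [ 0.4689 -0.0895  0.034 ] t 35.5167 j [ -24.   40.  112.    0.   28. -105.] F [-0.2  0.8  2.8] open 35.2 grip 29.999971389770508
81.1 shift [ 0.04   -0.2272 -0.116 ] rot [ 0.    0.01 -0.01]
261.1 shift [ 0.04   -0.2272 -0.116 ] rot [ 2.0000e-02 -0.0000e+00  1.7999e+02]
```

Scaled: -0.11 m is -0.1467, -0.105 m is -0.14.

Request:
{"api": "play_rows", "payload": {
  "motion": [
    [[0,0,-0.0133,0,0,0],[0,0,-0.04,0,0,0],[0,0,-0.0867,0,0,0],[0,0,-0.12,0,0,0],[0.0027,-0.016,-0.14,0,0,0],[0.0107,-0.0533,-0.1467,0,0,0],[0.0187,-0.1,-0.1467,0,0,0],[0.0267,-0.1467,-0.1467,0,0,0]]
  ]
}}

```text
time_s: 36.18
position: [0.4317, -0.1957, 0.145]
tcp_rot: [[-0.988, 0.153, 0.001], [0.153, 0.988, -0.001], [-0.001, -0.001, -1.0]]
force: [0.8, 0.1, -0.6]
opening: 0.405
grasp_force: 30.0
```

Scaled: -0.117 m is -0.156, -0.11 m is -0.1467.

Request:
{"api": "play_rows", "payload": {
  "motion": [
    [[0.008,-0.0467,0,0,0,0],[0.0147,-0.0867,0,0,0,0],[0.0213,-0.1227,0,0,0,0],[0.0253,-0.1467,0,0,0,0],[0.0267,-0.156,0,0,0,0],[0.0267,-0.156,0,0,0,0],[0.0267,-0.156,0,0,0,0]]
  ]
}}

```text
time_s: 36.77
position: [0.3938, -0.3067, 0.1438]
tcp_rot: [[-0.988, 0.156, -0.001], [0.156, 0.988, 0.001], [0.001, 0.001, -1.0]]
force: [0.3, 0.6, -1.0]
opening: 0.403
grasp_force: 30.0
```

```bash
python3 go.py .3942 -.3077 .047 81.1
```

```text
pos [ 0.3938 -0.3067  0.1438] t 36.7667 j [ -51.   29.  105.    0.   46. -132.] F [ 0.3  0.6 -1. ] open 35.1 grip 29.99986939597875
81.1 shift [-0.0006 -0.001   0.0968] rot [ 0.07 -0.05 -0.05]
261.1 shift [-0.0006 -0.001   0.0968] rot [-7.0000e-02 -1.1000e-01  1.7995e+02]
```

Scaled: 0.097 m is 0.1293, -0.001 m is -0.0013.

Request:
{"api": "play_rows", "payload": {
  "motion": [
    [[0,-0.0013,0.02,0,0,0],[0,-0.0013,0.0533,0,0,0],[0,-0.0013,0.0867,0,0,0],[0,-0.0013,0.1107,0,0,0],[0,-0.0013,0.124,0,0,0],[0,-0.0013,0.1293,0,0,0],[0,-0.0013,0.1293,0,0,0],[0,-0.0013,0.1293,0,0,0]]
  ]
}}

```text
time_s: 37.43
position: [0.3945, -0.3083, 0.0473]
tcp_rot: [[-0.988, 0.154, 0.0], [0.154, 0.988, -0.0], [-0.001, -0.0, -1.0]]
force: [-0.6, -0.6, -1.2]
opening: 0.408
grasp_force: 30.0
```

Scaled: 0.003 m is 0.004, 0.001 m is 0.0013.

Request:
{"api": "play_rows", "payload": {
  "motion": [
    [[0,0,0.0013,0,0,0],[0,0,0.0027,0,0,0],[0,0,0.004,0,0,0],[0,0,0.004,0,0,0],[0,0,0.004,0,0,0]]
  ]
}}

```text
time_s: 37.85
position: [0.394, -0.3088, 0.0441]
tcp_rot: [[-0.988, 0.155, 0.0], [0.155, 0.988, -0.0], [-0.0, -0.0, -1.0]]
force: [-0.0, -0.2, -0.8]
opening: 0.406
grasp_force: 30.0
```

Scaled: 0.0018 m is 0.0024, 0.001 m is 0.0013.

Request:
{"api": "play_rows", "payload": {
  "motion": [
    [[0,0,0.0013,0,0,0],[0,0,0.0024,0,0,0],[0,0,0.0024,0,0,0],[0,0,0.0024,0,0,0]]
  ]
}}

```text
time_s: 38.18
position: [0.394, -0.3087, 0.042]
tcp_rot: [[-0.988, 0.155, 0.0], [0.155, 0.988, -0.0], [-0.0, -0.0, -1.0]]
force: [-1.1, -0.1, 0.0]
opening: 0.406
grasp_force: 30.0
```

Scaled: 0.001 m is 0.0013, 0.0005 m is 0.0007.

Request:
{"api": "play_rows", "payload": {
  "motion": [
    [[0,0,0.0007,0,0,0],[0,0,0.0013,0,0,0],[0,0,0.0013,0,0,0]]
  ]
}}

```text
time_s: 38.43
position: [0.394, -0.3087, 0.0419]
tcp_rot: [[-0.988, 0.155, 0.0], [0.155, 0.988, -0.001], [-0.0, -0.0, -1.0]]
force: [-1.2, 0.1, 8.5]
opening: 0.405
grasp_force: 30.0
```

Contact. Release, lift, and move aside for a final look.

Request:
{"api": "play_rows", "payload": {
  "motion": [
    [[0,0,-0.0011,0,0,0],[0,0,-0.0011,0,0,0],[0,0,-0.0011,0,0,0],[0,0,-0.0011,0,0,0],[0,0,-0.0011,0,0,0],[0,0,-0.0011,0,0,0],[0,0,-0.004,0,0,0],[0,0,-0.0133,0,0,0]]
  ],
  "fingers": 0.053
}}

```text
time_s: 39.1
position: [0.3936, -0.3081, 0.0505]
tcp_rot: [[-0.988, 0.155, -0.001], [0.155, 0.988, 0.002], [0.002, 0.001, -1.0]]
force: [0.2, -0.2, -0.1]
opening: 0.61
grasp_force: 0.0
```

Scaled: -0.17 m is -0.2267, -0.15 m is -0.2.

Request:
{"api": "play_rows", "payload": {
  "motion": [
    [[0,0,-0.0267,0,0,0],[0,0,-0.0667,0,0,0],[0,0,-0.1133,0,0,0],[0,0,-0.16,0,0,0],[0,0.0267,-0.2,0,0,0],[0,0.0667,-0.2267,0,0,0],[0,0.12,-0.2267,0,0,0],[0,0.1733,-0.2267,0,0,0]]
  ]
}}

```text
time_s: 39.77
position: [0.415, -0.18, 0.2233]
tcp_rot: [[-0.988, 0.157, 0.004], [0.157, 0.988, -0.003], [-0.005, -0.002, -1.0]]
force: [-0.2, -0.3, -1.1]
opening: 0.614
grasp_force: 0.0
```

Request:
{"api": "play_rows", "payload": {
  "motion": [
    [[-0.0133,0.0507,0,0,0,0],[-0.0267,0.1013,0,0,0,0],[-0.04,0.1467,0,0,0,0],[-0.0533,0.1867,0,0,0,0],[-0.0667,0.2267,0,0,0,0],[-0.0667,0.24,0,0,0,0],[-0.0667,0.24,0,0,0,0]]
  ]
}}

```text
time_s: 40.35
position: [0.4914, -0.0079, 0.2213]
tcp_rot: [[-0.989, 0.151, 0.0], [0.151, 0.989, 0.0], [-0.0, 0.0, -1.0]]
force: [-0.3, 0.6, 1.0]
opening: 0.61
grasp_force: 0.0
```

```bash
python3 - <<'E'
from h import *
t=imaging.capture("top")["frame"]; s=imaging.capture("side")["frame"]
z=lambda a:cv2.resize(a,(400,300),interpolation=cv2.INTER_CUBIC)
save("fin",np.vstack([np.hstack([z(t[165:247,95:205]),z(t[162:244,325:435])]),np.hstack([z(s[285:410,130:297]),z(s[95:170,250:350])])]))
E
```

```text
(no output)
```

View pics/fin.png

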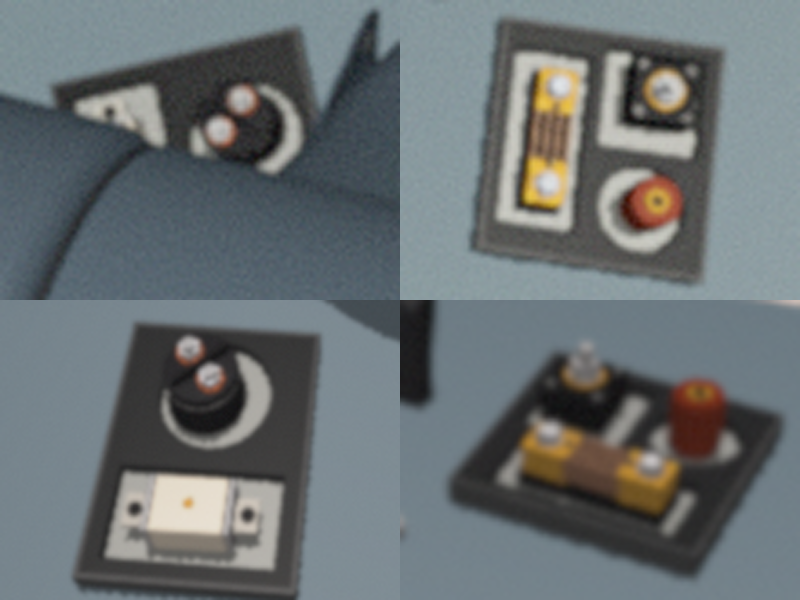

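The final view shows all five parts upright and inside their own pockets: fuse (190,515) and contactor (205,385) in the side view, and shunt, post and insulator in the right panels. Every floor contact came at the expected height. Handing in.

```bash
python3 -c "
from rig import bot
print(bot.hand_in())"
```

```text
the job is handed in; nothing more can be done
None
```

Both kits are made up and the job is handed in: all five parts were set down right way up in their own pockets in the order asked, at about 40 s on the robot's clock, and I left the small fuse alone.

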